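# Open the board case with a blade and peel off the empty top tray for scanning

## Task

Slide the orange-handled blade tool into the slot at the front of the clear-lidded tray case, lever the lid up with it until it stands fully open, and lay the tool back down on the bench; leave the meter, the jar and the roll where they are. Then take the blue top tray, which clings to the tray below, by its yellow corner tab and peel it off by raising that corner first while the diagonally opposite corner stays down. Present it to the scanner: the program finishes while holding the tray in the gripper, still, level and pocket side up, centred about 10 cm above the scanner window.

Things in the scene. Friction and masses are not known exactly. Their poses are not given: they have to be found in the camera images.
- case: Grey tray case, fixed to the bench on the left or the right, 156 deep (x) and 200 wide (y), walls 45 high, under a clear hinged lid that reaches 94 above the bench. Origin: middle of its underside. x points from the front (slot side, facing the robot) to the hinge, y left, z up. In it lie black trays (fixed) and, nested on top, the blue tray.
- slot (a point): Middle of the pry slot's mouth at the outer face of the case's front wall, 39 above the bench; axes as the case. Slot 50 wide, 12 high (33 to 45 above the bench), through a 5 mm wall; its upper edge is the bottom edge of the lid's front wall (4 thick, flush with the case). A red patch on the lid lies above it. Behind the wall are 16 mm free before the tray: put the blade in 10 to 14 mm from the mouth.
- hinge (a point): Middle of the lid's hinge line, on the rear top edge of the case, 156 mm along x from the slot point and 45 mm above the bench; the hinge runs along the case's y.
- lid (a joint): Lid angle, rad: 0 shut, grows as the front edge rises, 1.57 upright, stop at 1.95. The lid is a clear cap 156 x 200, 48 high, hollow below (top 3 thick, walls 4); its stiff hinge stays at any angle; 2 to 3 N at the front edge lifts it. A level blade that follows the front edge round the hinge ends up inside the hollow and can then push the lid on along the case's x.
- pry_grip (a point): Centre of the grip of the loose blade tool lying flat on the bench: orange handle 90 long (from 65 behind to 25 ahead of this point), 20 wide, 24 high, point at half height (12 above the bench), close to the centre of mass; 70 g. x points along the tool to the blade, z up.
- pry_tip (a point): Tip of the tool's steel blade, 85 mm ahead of the grip point along x, at half the handle's height; blade 16 wide, 3 thick, 60 long out of the handle.
- tray_mid (a point): Middle of the blue tray's 4 mm plate, 45 above the bench when seated. Tray 120 (x) x 170 (y), its rim reaching 14 below the plate all round; 60 to 110 g; axes as the case while seated, z up on the pocket side. Spring nubs inside the rim cling, 10 to 15 N in all over the first 8 mm of rise, 5 to 8 N when lifted at one corner. With 3 mm play or more it can be tipped about a far corner.
- tab (a point): Centre of the tray's yellow upright tab, at the tray's front left corner (-x, +y: left as seen from the robot): 26 long (x), 6 thick (y), standing 33 above the plate's top (47 to 80 above the bench when seated). Point at (-47, +76, +19) mm from the tray middle, 16 mm above the plate's top. Pinch it across y from above. The case walls end 2 mm lower than the plate's top.
- tab_corner (a point): Corner of the tray plate at the tab: (-60, +85, 0) mm from the tray middle.
- far_corner (a point): Corner of the tray plate diagonally opposite the tab: (+60, -85, 0) mm from the tray middle.
- window (a point): Middle of the green glass window on top of the black scanner (fixed to the bench, 150 x 180, 24 high; on the side that the case is not on), 25 mm above the bench. z up.
- meter: Bystander: grey hand-held meter lying on the bench, 130 x 72 x 34 mm, origin at the centre of its underside.
- jar: Bystander: amber jar, 52 across, 75 high, origin at the centre of its underside.
- roll: Bystander: yellow tape roll lying flat, 80 across, 25 high, origin at the centre of its underside.
Not all that is in view belongs to the job. What is meant by the part that bears window is not turquoise, and is the larger of those in its own colour.

How it is judged:
On the way, in this order (a step that is already met when the one before it is completed fails the run):
1. the blade is levering the lid up (lid past 0.2 rad with the tool touching it) (value of joint lid above 0.2 rad and contact force between pry and lid above 0.1 N), for 0.05 s.
2. the lid stands open (past 1.4 rad) (value of joint lid above 1.4 rad), for 0.1 s.
3. the tool lies released on the bench, the lid still open (height (world z) of pry_grip below 0.022 m and contact force between the fingers and pry below 0.1 N and linear speed of pry below 0.03 m/s and value of joint lid above 1.4 rad), for 0.2 s.
4. the tab corner is raised by 15 mm or more while the opposite corner is still within 8 mm of its seated height, tray in the gripper (height (world z) of tab_corner above 0.06 m and height (world z) of far_corner below 0.053 m and horizontal distance between far_corner and hinge below 0.13 m and contact force between the fingers and tray above 0.5 N), for 0.1 s.
At the end, for the whole second after the job is handed in: The tray is held in the gripper, at rest, its middle within 30 mm sideways of the scanner window's middle and 60 to 150 mm above it, level within 0.2 rad (11 degrees) and pocket side up, touching neither case nor scanner; the lid is open past 1.3 rad; the blade tool lies released on the bench (contact force between the fingers and tray above 1 N and contact force between tray and case below 0.1 N and contact force between tray and scanner below 0.1 N and horizontal distance between tray_mid and window below 0.03 m and z of tray_mid in the frame of window between 0.06 and 0.15 m and angle between tray_mid's own z axis and vertical below 0.2 rad and linear speed of each of tray, pry below 0.03 m/s and value of joint lid above 1.3 rad and height (world z) of pry_grip below 0.022 m and contact force between the fingers and pry below 0.1 N); the arm keeps its last pose, push and grip.
It fails at once if the meter is moved by more than 30 mm (distance of meter from where it was at the start of the episode above 0.03 m).
It fails at once if the jar is moved by more than 30 mm (distance of jar from where it was at the start of the episode above 0.03 m).
It fails at once if the roll is moved by more than 30 mm (distance of roll from where it was at the start of the episode above 0.03 m).
It also fails if it takes over 72 s, if anything falls off the work surface, if the arm or the gripper's body presses on something with over 40 N, if the wrist force passes 120 N, or if a joint passes its speed limit or range.

## Robot

A 7-joint arm with a two-finger parallel gripper is mounted at the origin on the work surface. World frame = base frame: x ahead of the robot, y to its left, z up, the work surface at z = 0. Lengths are in m, angles in rad, forces in N, time in s.
With the tool pointing down it reaches from about 0.4 to 0.85 m from the base axis. Payload 4.5 kg.
Tool frame: the origin (TCP) lies midway between the tips of the shut fingers; the grasp point (between the pads) lies 19 mm behind it; z points along the fingers, y is the direction in which the jaws open and shut (so a half turn about z gives the same grasp; the last joint's range is limited). The gripper opens to 88 mm and grips with 3 to 60 N. Pads are 18 mm wide; open, the fingers measure 123 mm over their backs; the gripper's body (75 mm by 187 mm) begins 45 mm behind the grasp point.
Start: joints at [-1.291, 0.689, -0.195, 1.565, 0.157, 0.902, -0.215], TCP at [0.152, 0.606, 0.201] pointing down, gripper open.
Joint ranges: [-3.01, 3.01], [-0.46, 2.08], [-1.47, 1.51], [0.13, 2.56], [-1, 4.14], [0.04, 2.09], [-2.66, 2.66]. Speed limits (rad/s): [2.57, 2.57, 3.14, 3.14, 3.14, 3.14, 3.14].

## Interface

Orientations are given as a unit quaternion [x, y, z, w].
In Python, from plant import get_state, snapshot, finish_job, find_in gives the robot as it stands.
- The arm moves only by the shell command python3 -m creep 'ROWS' [OPENING] [FORCE]. ROWS is JSON, one flat list of numbers, 6 for each row, row after row: the shift along the tool's x, y, z in mm, then the turn, a rotation vector about the tool's x, y, z in degrees. In form: [tx, ty, tz, wx, wy, wz, tx, ty, tz, wx, wy, wz, ...]. A call has 1 to 5 rows; each row shifts and turns the pose as measured when the row begins, along the tool's axes as they then stand; what a row does not reach is not made up. A row lasts 1/12 s, in which the tool goes at most 41.7 mm and 7.16 degrees, less where a joint would pass 70% of its speed; a pose out of reach is approached as far as the arm can. A call is refused whole if a number of a shift passes 41.7 or a number of a turn 7.16, either way. A call with a gripper value outside its range is refused whole. OPENING is the finger opening in mm, from 0 to 88.1, set as the call begins (- or left out, the last holds). The fingers move at their own pace and stop on an object; FORCE is the grip in N (left out, the last holds). Time passes only in rows, so rows that do not move let the fingers close. It gives the time, the measured TCP pose, the force and the opening at its end, in the units of the state.
- get_state(): the state, without advancing time (a new reading comes with each control period).
- snapshot(name): name is "scene" or "top" or "wrist"; returns a dict with "color" (420x560x3 uint8, red, green, blue), "intrinsics" (3x3 intrinsics, pixels), "extrinsics" (4x4, takes a point from world to camera coordinates). Camera axes: x right, y down, z forward; pixel columns grow to the right and rows downward; lengths in m; the calibration is good to about 2 mm. A picture is of the moment at which its call begins. There is no depth.
- finish_job(): hands the job in, once; it reports no verdict.
Trained networks look in the newest picture that a camera, given by its name, has taken for a name from the list of things; names that differ only in an ending like _2 or _b are one class to them, and where a whole thing is asked for, a point or a joint stands for the part that bears it (a point fixed in the world has none). Each returns a list of dicts, best first, with "score" (0 to 1); they miss things now and then, are a little off and sometimes report something else, mostly with a low value. They report only what shows in the picture. A call takes as long as a camera call. They do not tell look-alikes from the thing itself.
- find_in(thing, camera): "xy" ([column, row] in pixels, amid what is visible of it).
The state is a dict: "clock": time; "q": joint angles; "qd": joint speeds; "joint_torque": joint torques, N m; "tool_pos": TCP position; "eef_rot": TCP orientation; "contact_force": force on the tool from outside, world axes, zero at the start; "moment": the same for the moment, N m; "opening": opening from 0.0 (shut) to 1.0 (fully open).
Only numpy, scipy, OpenCV 4.12 (cv2) and the standard library are available. Lean on these libraries where they do the work, as an engineer would, in place of code of your own. Each camera call takes 0.05 s, during which the arm holds its last target.

## Working session

There is one attempt and no reset: what is moved stays moved. The work goes in short steps, Python scripts to look and compute and a shell command to move; the robot and the scene stay as the last step left them, time stands still between calls to the robot, and variables do not carry over. Pictures are saved under pics/ and viewed, and the job is handed in when it is done.

```bash
ls; mkdir -p pics; cat > h.py <<'E'
import numpy as np, cv2
from plant import get_state, snapshot, find_in
from scipy.spatial.transform import Rotation as R
def snap(n,f):
    s=snapshot(n); cv2.imwrite('pics/'+f,s['color'][:,:,::-1]); return s
def ray(s,uv,z):
    K=np.array(s['intrinsics']);E=np.array(s['extrinsics'])
    d=E[:3,:3].T@np.linalg.inv(K)@np.array([uv[0],uv[1],1.]);c=-E[:3,:3].T@E[:3,3]
    return c+d*(z-c[2])/d[2]
def proj(s,p):
    K=np.array(s['intrinsics']);E=np.array(s['extrinsics'])
    q=K@(E[:3,:3]@np.array(p)+E[:3,3]); return q[:2]/q[2]
E
python3 - <<'E'
from h import *
st=get_state();print(st['clock'],st['tool_pos'],st['eef_rot'],st['opening'])
Z=dict(case=.045,slot=.039,hinge=.045,lid=.09,pry_grip=.012,pry_tip=.012,tray_mid=.047,tab=.066,window=.025,meter=.03,jar=.07,roll=.025)
for c in ['top','scene']:
    s=snap(c,c+'0.png'); print(c,-np.array(s['extrinsics'])[:3,:3].T@np.array(s['extrinsics'])[:3,3])
    for k,z in Z.items():
        for d in find_in(k,c)[:3]: print(k,np.round(d['xy']),round(d['score'],2),ray(s,d['xy'],z).round(3))
E
```

```text
pics
0.0 [0.15195989 0.6055147  0.19989832] [ 1.22556923e-01  9.92461052e-01 -9.25826790e-04 -5.99018011e-05] 1.0025043752624785
top [0.49239341 0.00495007 1.45010479]
case [352. 214.] 0.73 [ 0.575 -0.243  0.045]
slot [351. 215.] 0.69 [ 0.572 -0.238  0.039]
hinge [353. 211.] 0.56 [ 0.584 -0.246  0.045]
lid [351. 213.] 0.82 [ 0.574 -0.23   0.09 ]
pry_grip [278. 243.] 0.67 [ 0.488 -0.014  0.012]
pry_tip [277. 245.] 0.79 [ 0.483 -0.013  0.012]
tray_mid [137. 287.] 0.73 [0.361 0.41  0.047]
tray_mid [411. 284.] 0.56 [ 0.363 -0.417  0.047]
tab [136. 286.] 0.41 [0.366 0.408 0.066]
window [224. 135.] 0.94 [0.827 0.15  0.025]
window [211. 202.] 0.81 [0.615 0.191 0.025]
window [137. 207.] 0.57 [0.603 0.418 0.025]
meter [271. 173.] 0.69 [0.705 0.004 0.03 ]
jar [136. 285.] 0.71 [0.367 0.405 0.07 ]
roll [402. 282.] 0.67 [ 0.366 -0.396  0.025]
scene [ 1.01850657 -0.76603083  0.80085098]
case [223. 272.] 0.7 [ 0.56  -0.243  0.045]
slot [228. 271.] 0.58 [ 0.565 -0.229  0.039]
hinge [227. 273.] 0.91 [ 0.571 -0.24   0.045]
hinge [110. 299.] 0.52 [ 0.393 -0.436  0.045]
lid [226. 265.] 0.65 [ 0.58  -0.253  0.09 ]
pry_grip [247. 219.] 0.97 [ 0.477 -0.02   0.012]
pry_grip [226. 278.] 0.7 [ 0.557 -0.23   0.012]
pry_grip [108. 300.] 0.38 [ 0.364 -0.426  0.012]
pry_tip [247. 219.] 0.72 [ 0.477 -0.018  0.012]
window [321. 192.] 0.97 [0.61  0.188 0.025]
window [382. 224.] 0.77 [0.824 0.145 0.025]
window [350. 162.] 0.64 [0.622 0.394 0.025]
meter [324. 242.] 0.92 [ 0.717 -0.01   0.03 ]
jar [284. 135.] 0.64 [0.374 0.37  0.07 ]
jar [324. 243.] 0.57 [ 0.732 -0.052  0.07 ]
roll [106. 292.] 0.79 [ 0.352 -0.418  0.025]
```

View pics/top0.png

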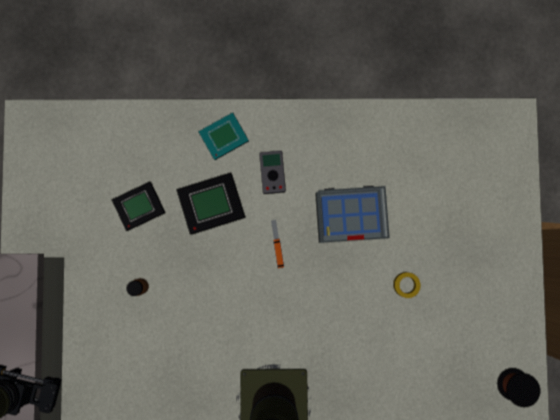

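View pics/scene0.png

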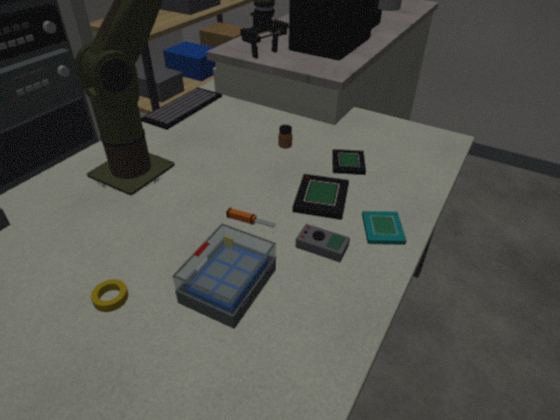

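```bash
python3 - <<'E'
import cv2
a=cv2.imread('pics/top0.png')
cv2.imwrite('pics/cropA.png',cv2.resize(a[150:290,255:430],None,fx=4.4,fy=4.2,interpolation=cv2.INTER_CUBIC)[:600,:800])
cv2.imwrite('pics/cropB.png',cv2.resize(a[100:260,90:290],None,fx=3.75,fy=3.75,interpolation=cv2.INTER_CUBIC)[:600,:800])
E
```

```text
(no output)
```

View pics/cropA.png

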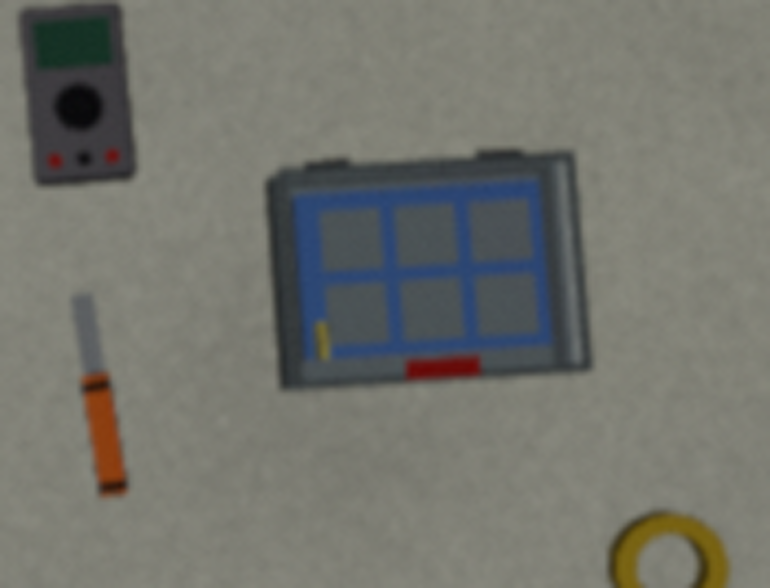

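View pics/cropB.png

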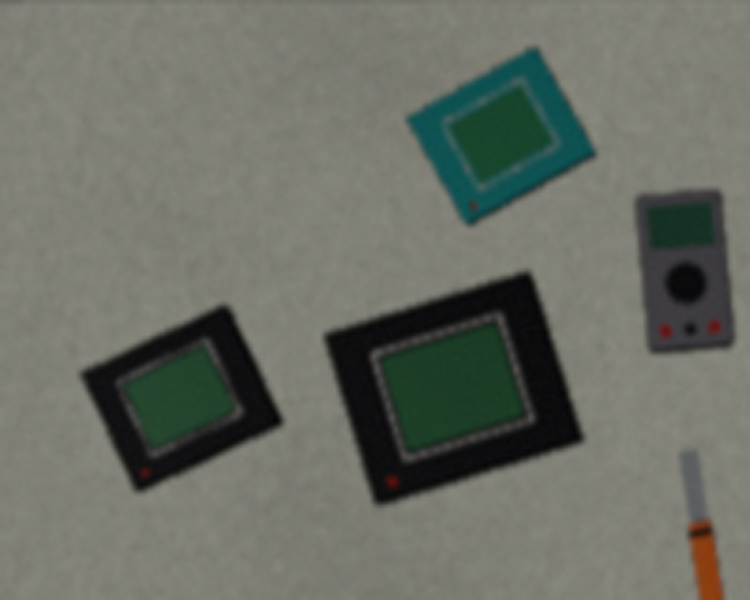

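The three candidate scanners are turquoise at (224,135), small black at (137,207) and large black at (211,202). The large black one is meant: it isn't turquoise and is the larger of the two black ones. The crop confirms this. The blade tool is at about (278,245), with its blade pointing away from the robot. The case is at about (352,214), with the red patch on its near side.

Next I'll work out the poses by fitting.

```bash
python3 - <<'E'
from h import *
s=snap('top','top1.png'); a=s['color'].astype(int); hsv=cv2.cvtColor(s['color'],cv2.COLOR_RGB2HSV)
def cr(p): return np.array([p[0]/4.4+255,p[1]/4.2+150])
print('tip',ray(s,cr((82,295)),.0135),'end',ray(s,cr((113,492)),.024),'front',ray(s,cr((95,377)),.024))
m=((a[...,0]-a[...,2])>70)&(hsv[...,0]<12)&(a[...,1]>30)
m[:, :260]=0;m[:,300:]=0
ys,xs=np.nonzero(m);print('orange',len(xs),xs.mean(),ys.mean(),ray(s,(xs.mean(),ys.mean()),.02))
r=cv2.minAreaRect(np.c_[xs,ys].astype(np.float32));print(r)
# window
g=((a[...,1]-a[...,0])>25)&((a[...,1]-a[...,2])>15)
n,l,stt,c=cv2.connectedComponentsWithStats(g.astype(np.uint8))
for i in range(1,n):
    if stt[i,4]>100: print('green',stt[i],c[i],ray(s,c[i],.025))
# blue tray, red patch
b=((a[...,2]-a[...,0])>30); b[:,:310]=0
ys,xs=np.nonzero(b);print('blue',len(xs),ray(s,(xs.mean(),ys.mean()),.047),cv2.minAreaRect(np.c_[xs,ys].astype(np.float32)))
rd=((a[...,0]-a[...,1])>60)&(a[...,2]<60);rd[:,:320]=0;rd[:,390:]=0;rd[:225]=0;rd[245:]=0
ys,xs=np.nonzero(rd);print('red',xs.min(),xs.max(),ys.min(),ys.max(),ray(s,(xs.mean(),ys.mean()),.08))
# case base corners by crop (lid top: right pair z=.094)
for n,p,z in [('FLbench?',(283,388),.0),('FL94',(303,384),.094),('FR94',(590,368),.094),('RR94',(573,152),.094),('RL',(268,180),0)]:
    print(n,ray(s,cr(p),z))
E
```

```text
tip [ 0.55892179 -0.00270134  0.0135    ] end [ 0.41405963 -0.02323098  0.024     ] front [ 0.49813931 -0.01131012  0.024     ]
orange 134 278.2014925373134 252.82089552238807 [ 0.45788048 -0.01601626  0.02      ]
((277.9971008300781, 251.73117065429688), (25.469579696655273, 5.702144622802734), 81.25383758544922)
green [210 124  27  24 365] [223.07945205 135.27671233] [0.82460353 0.15300416 0.025     ]
green [192 187  37  32 771] [210.19455253 202.73929961] [0.61391204 0.19298986 0.025     ]
green [124 194  28  25 410] [137.32682927 205.66829268] [0.60637168 0.41742991 0.025     ]
blue 1138 [ 0.57870029 -0.23530423  0.047     ] ((350.5509033203125, 213.76329040527344), (40.044437408447266, 56.7407112121582), 86.18592071533203)
red 348 363 235 239 [ 0.50370605 -0.24350752  0.08      ]
FLbench? [ 0.48902603 -0.14549884  0.        ]
FL94 [ 0.49193119 -0.14912608  0.094     ]
FR94 [ 0.5016528  -0.34111962  0.094     ]
RR94 [ 0.65361481 -0.33297526  0.094     ]
RL [ 0.64506161 -0.1367663   0.        ]
```

```bash
python3 -m creep '[-20,-41,0,0,0,0,-20,-41,0,0,0,0,-20,-41,0,0,0,0,-20,-41,0,0,0,0,-20,-41,0,0,0,0]' 60
```

```text
clock: 1.77
tool_pos: [0.1927, 0.4043, 0.1984]
eef_rot: [0.118, 0.993, 0.007, -0.002]
contact_force: [0.5, -0.1, -0.5]
opening: 0.685
```

```bash
python3 -m creep '[-41,-22,-10,0,0,0,-41,-22,-10,0,0,0,-41,-25,-10,0,0,0,-41,-30,-10,0,0,-6,-41,-35,0,0,0,-6]'; python3 -m creep '[-15,-41,0,0,0,-5,-10,-41,0,0,0,-5,0,-41,0,0,0,0,0,-41,0,0,0,0,0,-41,0,0,0,0]'
```

```text
clock: 2.18
tool_pos: [0.333, 0.2556, 0.2311]
eef_rot: [0.006, 1.0, 0.005, -0.002]
contact_force: [0.4, 0.8, -0.4]
opening: 0.681
clock: 2.6
tool_pos: [0.3883, 0.0547, 0.2304]
eef_rot: [-0.087, 0.996, 0.008, 0.005]
contact_force: [1.5, -0.2, -0.1]
opening: 0.681
```

```bash
python3 -m creep '[0,0,0,0,0,2]'; python3 - <<'E'
from h import *
st=get_state();s=snap('wrist','w1.png');E=np.array(s['extrinsics']);c=-E[:3,:3].T@E[:3,3]
print(st['tool_pos'],R.from_quat(st['eef_rot']).as_matrix().round(3),c,E[2,:3])
for k in ['pry_grip','pry_tip']:
  for d in find_in(k,'wrist')[:2]:print(k,d,ray(s,d['xy'],.02))
E
```

```text
clock: 2.68
tool_pos: [0.3886, 0.0453, 0.23]
eef_rot: [-0.062, 0.998, 0.006, 0.004]
contact_force: [-0.2, -0.2, 0.2]
opening: 0.684
[0.38857148 0.04534862 0.23004591] [[-0.992 -0.124  0.007]
 [-0.124  0.992  0.012]
 [-0.008  0.011 -1.   ]] [0.31628868 0.03395853 0.41231588] [ 0.28301851  0.04643203 -0.95798987]
pry_grip {'xy': [222.0, 234.0], 'score': 0.81} [ 0.46693441 -0.009852    0.02      ]
pry_tip {'xy': [218.4, 235.9], 'score': 0.67} [ 0.46990148 -0.01398135  0.02      ]
```

View pics/w1.png

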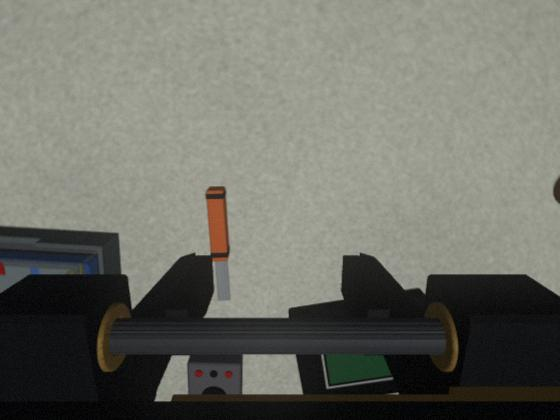

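```bash
python3 - <<'E'
from h import *
st=get_state();s=snap('wrist','w1.png')
rear=ray(s,(215.5,187),.024);fr=ray(s,(220,260),.024);tip=ray(s,(224.5,300),.0135)
print(rear,fr,tip,np.linalg.norm(fr-rear),np.linalg.norm(tip-fr))
d=fr-rear;print('yaw',np.degrees(np.arctan2(d[1],d[0])));d=(tip-rear);print('yaw2',np.degrees(np.arctan2(d[1],d[0])))
u=d[:2]/np.hypot(*d[:2]);g=[tip[:2]-85*u/1e3,rear[:2]+65*u/1e3];print(g)
a=cv2.imread('pics/w1.png');cv2.imwrite('pics/w1c.png',cv2.resize(a[170:310,160:290],None,fx=4,fy=4,interpolation=cv2.INTER_CUBIC))
E
```

```text
[ 0.41041774 -0.01066802  0.024     ] [0.50096535 0.00282096 0.024     ] [0.5620512  0.01282003 0.0135    ] 0.09154682763708898 0.06278305480533639
yaw 8.473103172819021
yaw2 8.805145829289353
[array([ 4.78052953e-01, -1.91312843e-04]), array([ 0.47465169, -0.00071817])]
```

View pics/w1c.png

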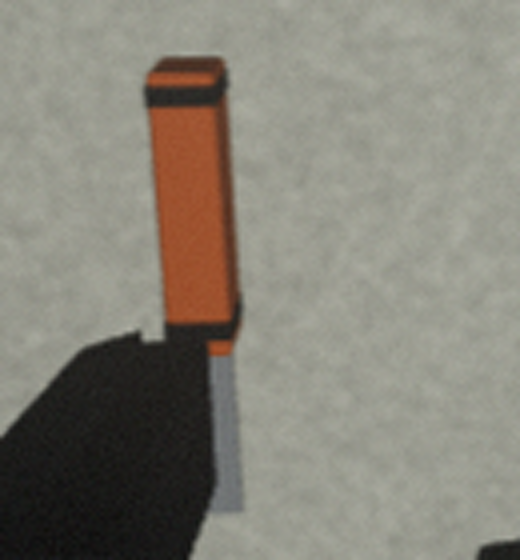

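```bash
python3 - <<'E'
from h import *
st=get_state();s=snap('wrist','w2.png');print(st['tool_pos'])
c=lambda x,y:(160+x/4-.4,170+y/4-.4)
rear=ray(s,c(187,73),.024);fr=ray(s,c(201,340),.024);tip=ray(s,c(229,512),.0135)
print(rear,fr,tip,np.linalg.norm(fr-rear),np.linalg.norm(tip-fr))
d=(tip-rear);print('yaw2',np.degrees(np.arctan2(d[1],d[0])))
u=d[:2]/np.hypot(*d[:2]);g=[tip[:2]-85*u/1e3,rear[:2]+65*u/1e3];print(g)
a=cv2.imread('pics/w2.png');cv2.imwrite('pics/w2c.png',cv2.resize(a[170:310,160:290],None,fx=4,fy=4,interpolation=cv2.INTER_CUBIC))
Rm=R.from_quat(st['eef_rot']).as_matrix();G=np.array([*(np.mean(g,0)),.1]);print('tool-frame shift mm to hover z=.1',Rm.T@(G-st['tool_pos'])*1e3)
E
```

```text
[0.38841449 0.05592671 0.23066124]
[ 0.41297144 -0.0196199   0.024     ] [ 0.49553441 -0.00845288  0.024     ] [0.55987758 0.00445358 0.0135    ] 0.08331474655970651 0.0664595387062095
yaw2 9.306334828686142
[array([ 0.47599637, -0.00929202]), array([ 0.4771159 , -0.00910856])]
tool-frame shift mm to hover z=.1 [-76.61166538 -79.07208994 130.23475374]
```

View pics/w2c.png

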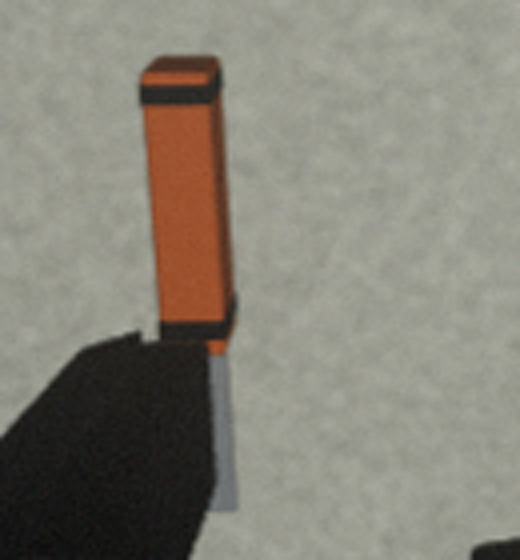

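```bash
python3 -m creep '[-19,-20,10,0,0,0,-19,-20,20,0,0,0,-19,-20,20,0,0,0,-19,-20,20,0,0,0,0,0,0,0,0,0]' 50; cat > rel.py <<'E'
# usage: rel.py x y z yawdeg : tool-frame shift and turn to reach a tool-down pose with tool x at yaw+180
import sys
from h import *
x,y,z,yw=map(float,sys.argv[1:5]);st=get_state()
Rm=R.from_quat(st['eef_rot']);t=np.radians(yw)
D=np.array([[-np.cos(t),np.sin(t)*-1,0],[-np.sin(t),np.cos(t),0],[0,0,-1]])
print('t',st['clock'],'pos',np.round(st['tool_pos'],4),'shift',(Rm.inv().apply(np.array([x,y,z])-st['tool_pos'])*1e3).round(1),'turn',np.degrees((Rm.inv()*R.from_matrix(D)).as_rotvec()).round(2),'F',np.round(st['contact_force'],1),'op',round(st['opening']*88,1))
E
python3 rel.py .477 -.0115 .003 8.7
```

```text
clock: 3.35
tool_pos: [0.4817, 0.0021, 0.1594]
eef_rot: [-0.087, 0.996, 0.01, 0.009]
contact_force: [0.1, -0.2, -1.4]
opening: 0.568
t 3.35 pos [0.4817 0.0021 0.1594] shift [ 10.  -15.5 156. ] turn [1.11 1.1  1.32] F [ 0.1 -0.2 -1.4] op 50.0
```

```bash
python3 -m creep '[3,-5,30,1,1,1,3,-5,30,0,0,0,2,-4,20,0,0,0,0,0,10,0,0,0,0,0,0,0,0,0]' 50; python3 rel.py .477 -.0115 .003 8.7;python3 - <<'E'
from h import *
snap('wrist','w3.png')
E
```

```text
clock: 3.77
tool_pos: [0.4803, 0.001, 0.0659]
eef_rot: [-0.089, 0.996, 0.004, 0.003]
contact_force: [-0.1, 0.3, 0.6]
opening: 0.568
t 3.7667 pos [0.4803 0.001  0.0659] shift [  5.9 -12.2  62.8] turn [0.39 0.39 1.47] F [-0.1  0.3  0.6] op 50.0
```

View pics/w3.png

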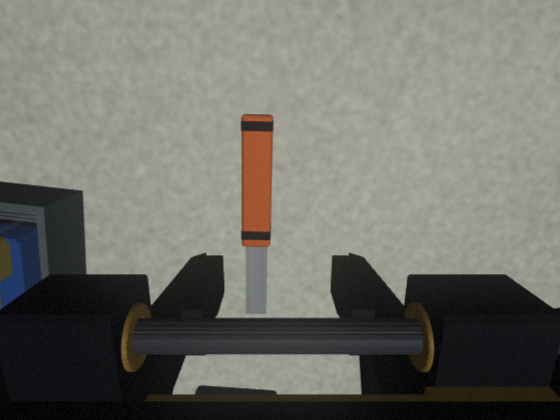

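```bash
python3 -m creep '[3,-7,0,0,0,1,3,-7,0,0,0,0,0,0,0,0,0,0]' 50; python3 - <<'E'
from h import *
s=snap('wrist','w4.png')
a=s['color'].astype(int)
m=((a[...,0]-a[...,2])>70);m[:100]=0;m[250:]=0;m[:,:200]=0;m[:,330:]=0
n,l,stt,c=cv2.connectedComponentsWithStats(m.astype(np.uint8))
for i in range(1,n):
    if stt[i,4]>100: print(stt[i],c[i],ray(s,c[i],.024))
E
python3 rel.py .477 -.0115 .003 8.7
```

```text
clock: 4.07
tool_pos: [0.478, -0.0106, 0.0688]
eef_rot: [-0.083, 0.997, 0.004, 0.005]
contact_force: [0.3, -0.8, 0.7]
opening: 0.566
[259 122  29   6 169] [272.93491124 124.5443787 ] [ 0.41536105 -0.02368597  0.024     ]
[ 259  138   29   98 2726] [272.42846662 185.76889215] [ 0.4548231  -0.01754229  0.024     ]
[259 244  26   6 156] [271.5 246.5] [ 0.49833847 -0.01107358  0.024     ]
t 4.1167 pos [ 0.4785 -0.0098  0.069 ] shift [ 2.5 -2.  65.9] turn [0.5  0.69 0.82] F [0.1 0.  0.5] op 50.1
```

View pics/w4.png

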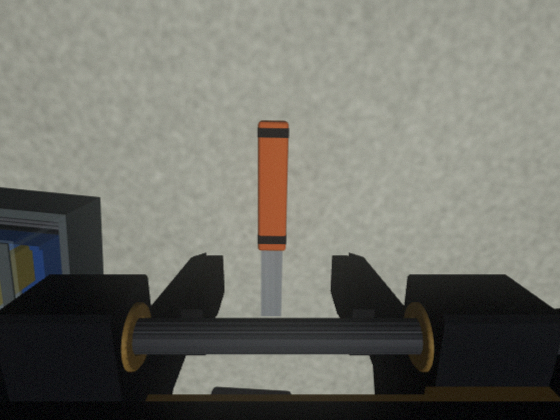

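```bash
python3 -m creep '[2,-5,30,0.5,0.7,0.8,2,0,25,0,0,0,0,0,10,0,0,0,0,0,0,0,0,0]' 50; python3 rel.py .476 -.0145 .003 8.6
```

```text
clock: 4.45
tool_pos: [0.4811, -0.0154, 0.0061]
eef_rot: [-0.074, 0.997, 0.0, 0.006]
contact_force: [0.5, 0.1, 0.1]
opening: 0.57
t 4.45 pos [ 0.4811 -0.0154  0.0061] shift [4.9 1.7 3.1] turn [ 0.    0.71 -0.06] F [0.5 0.1 0.1] op 50.1
```

```bash
python3 -m creep '[5,1.5,3,0,0.7,0,0,0,0,0,0,0,0,0,0,0,0,0]' 50; python3 rel.py .476 -.0145 .003 8.6; python3 -m creep '[0,0,0,0,0,0,0,0,0,0,0,0,0,0,0,0,0,0,0,0,0,0,0,0,0,0,0,0,0,0]' 5 40; python3 rel.py .476 -.0145 .003 8.6
```

```text
clock: 4.7
tool_pos: [0.4765, -0.0146, 0.0045]
eef_rot: [-0.074, 0.997, 0.0, 0.001]
contact_force: [-0.4, -0.0, 0.1]
opening: 0.568
t 4.7 pos [ 0.4765 -0.0146  0.0045] shift [0.5 0.1 1.5] turn [ 0.02  0.08 -0.1 ] F [-0.4 -0.   0.1] op 50.0
clock: 5.12
tool_pos: [0.4784, -0.0145, 0.0072]
eef_rot: [-0.074, 0.997, 0.001, 0.003]
contact_force: [0.2, 0.0, -0.0]
opening: 0.213
t 5.1167 pos [ 0.4784 -0.0145  0.0072] shift [2.4 0.4 4.2] turn [ 0.03  0.37 -0.14] F [ 0.2  0.  -0. ] op 18.7
```

```bash
python3 -m creep '[0,0,-20,0,0,0,15,0,-40,0,0,2,30,-5,-40,0,0,2,30,-20,-20,0,0,2,10,-40,0,0,0,0]';python3 -m creep '[0,-40,0,0,0,0,0,-40,0,0,0,0,0,-40,0,0,0,0,0,-20,0,0,0,0,0,0,0,0,0,0]'; python3 rel.py .385 -.246 .12 3
```

```text
clock: 5.53
tool_pos: [0.4024, -0.0795, 0.1242]
eef_rot: [-0.027, 1.0, 0.003, 0.005]
contact_force: [-0.3, 0.5, 0.3]
opening: 0.057
clock: 5.95
tool_pos: [0.4053, -0.233, 0.1267]
eef_rot: [-0.024, 1.0, -0.0, 0.006]
contact_force: [0.1, 1.0, -0.7]
opening: 0.061
t 5.95 pos [ 0.4053 -0.233   0.1267] shift [ 21.  -12.    6.5] turn [-0.05  0.63 -0.28] F [ 0.1  1.  -0.7] op 5.3
```

```bash
python3 - <<'E'
from h import *
s=snap('wrist','w5.png');t=snap('top','t5.png');u=snap('scene','s5.png')
for c in ['top','scene']: print(c,find_in('pry_grip',c)[:2])
w=np.zeros((420,800,3),np.uint8)
a=cv2.imread('pics/t5.png')[160:300,240:400];b=cv2.imread('pics/s5.png')[140:340,150:350]
w=np.hstack([cv2.resize(a,(400,350)),cv2.resize(b,(350,350))]);cv2.imwrite('pics/m5.png',w)
E
```

```text
top [{'xy': [278.1, 244.2], 'score': 0.55}]
scene []
```

View pics/m5.png

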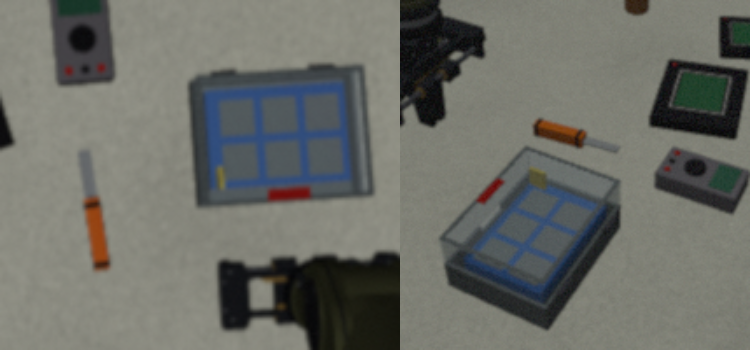

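View pics/w5.png

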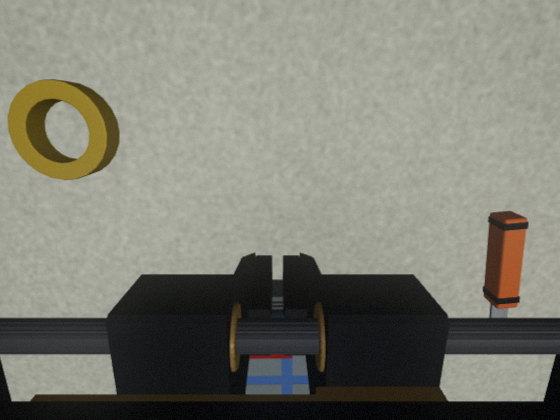

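The tool was never gripped: the fingers were still closing when I lifted. It lies where it was, so I'll go back and give the fingers time to close.

```bash
python3 -m creep '[0,41,0,0,0,-1,0,41,0,0,0,-1,0,41,0,0,0,-1,-10,41,0,0,0,-2,-40,20,0,0,0,-1]' 40;python3 -m creep '[-20,20,0,0,0,0,0,0,0,0,0,0]'; python3 rel.py .476 -.0145 .06 8.6
```

```text
clock: 6.62
tool_pos: [0.4275, -0.0365, 0.1267]
eef_rot: [-0.082, 0.997, -0.0, -0.0]
contact_force: [0.3, -1.6, 0.1]
opening: 0.414
clock: 6.78
tool_pos: [0.4497, 0.0001, 0.1276]
eef_rot: [-0.092, 0.996, 0.003, 0.004]
contact_force: [-0.6, 1.1, 0.4]
opening: 0.455
t 6.7833 pos [4.497e-01 1.000e-04 1.276e-01] shift [-22.7 -19.6  67.7] turn [0.33 0.46 1.95] F [-0.6  1.1  0.4] op 40.0
```

```bash
python3 -m creep '[-11,-9,35,0.3,0.4,2,-11,-8,30,0,0,0,0,0,0,0,0,0,0,0,0,0,0,0]'; python3 - <<'E'
from h import *
s=snap('wrist','w6.png')
a=s['color'].astype(int)
m=((a[...,0]-a[...,2])>70);m[:100]=0;m[260:]=0;m[:,:200]=0;m[:,340:]=0
n,l,stt,c=cv2.connectedComponentsWithStats(m.astype(np.uint8))
for i in range(1,n):
    if stt[i,4]>50: print(stt[i],c[i],ray(s,c[i],.024))
E
python3 rel.py .476 -.0145 .003 8.6
```

```text
clock: 7.12
tool_pos: [0.4747, -0.0024, 0.0624]
eef_rot: [-0.084, 0.996, 0.002, 0.002]
contact_force: [-1.3, -0.1, -0.5]
opening: 0.452
[245 125  30   7 181] [259.5801105  128.27624309] [ 0.41517458 -0.0236698   0.024     ]
[ 245  141   30  101 2889] [259.45240568 190.31394946] [ 0.4543394  -0.01769201  0.024     ]
[246 250  27   7 163] [259.19018405 252.52760736] [ 0.49795048 -0.01112958  0.024     ]
t 7.1667 pos [ 0.4746 -0.0025  0.0627] shift [  0.8 -12.3  59.7] turn [0.22 0.22 0.98] F [ 0.8 -0.1 -0.9] op 39.8
```

Nothing has moved. I'll descend and grip, then wait for the opening to settle.

```bash
python3 -m creep '[0.5,-7,0,0,0,1,0.5,-6,15,0,0,0,0,0,30,0,0,0,0,0,15,0,0,0,0,0,0,0,0,0]'; python3 rel.py .476 -.0145 .003 8.6
```

```text
clock: 7.58
tool_pos: [0.4763, -0.0171, 0.0092]
eef_rot: [-0.072, 0.997, 0.002, 0.006]
contact_force: [0.1, 0.2, 0.3]
opening: 0.452
t 7.5833 pos [ 0.4763 -0.0171  0.0092] shift [0.  2.6 6.2] turn [ 0.18  0.72 -0.3 ] F [0.1 0.2 0.3] op 39.8
```

```bash
python3 -m creep '[0,2.5,6,0.2,0.7,-0.3,0,0,0,0,0,0,0,0,0,0,0,0,0,0,0,0,0,0,0,0,1,0,0,0]' 5 40; python3 -m creep '[0,0,1,0,0,0,0,0,1,0,0,0]'; python3 rel.py .476 -.0145 .003 8.6
```

```text
clock: 8.0
tool_pos: [0.477, -0.0154, 0.0072]
eef_rot: [-0.074, 0.997, -0.0, 0.002]
contact_force: [-0.3, 0.2, -0.5]
opening: 0.103
clock: 8.17
tool_pos: [0.4778, -0.0154, 0.0062]
eef_rot: [-0.073, 0.997, -0.0, 0.003]
contact_force: [-0.0, -0.4, 0.4]
opening: 0.056
t 8.1667 pos [ 0.4778 -0.0154  0.0062] shift [1.6 1.2 3.2] turn [-0.06  0.37 -0.17] F [-0.  -0.4  0.4] op 4.9
```

```bash
python3 - <<'E'
from h import *
s=snap('wrist','w7.png');t=snap('top','t7.png');u=snap('scene','s7.png')
for n,q in(('top',t),('scene',u)): print(n,proj(q,get_state()['tool_pos']))
a=cv2.imread('pics/t7.png')[200:300,220:320];b=cv2.imread('pics/s7.png')[150:270,170:310]
w=np.hstack([cv2.resize(a,(350,350)),cv2.resize(b,(408,350))]);cv2.imwrite('pics/m7.png',w)
E
```

```text
top [277.90020397 246.42779922]
scene [247.80473979 219.84869165]
```

View pics/m7.png

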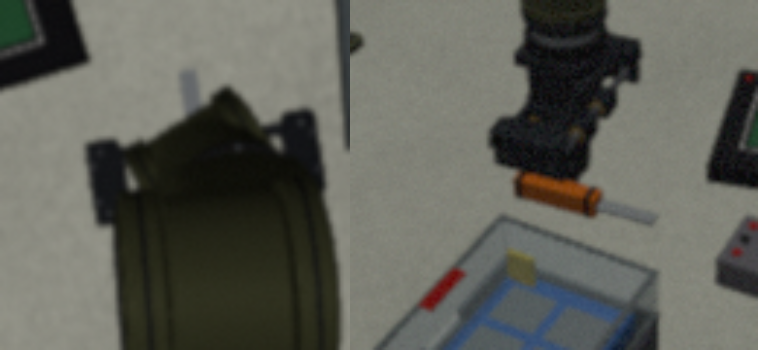

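View pics/w7.png

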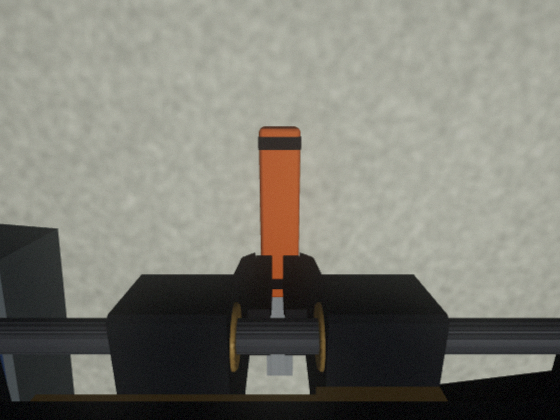

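```bash
python3 - <<'E'
from h import *
s=snap('wrist','w8.png');st=get_state();T=np.array(st['tool_pos']);Rm=R.from_quat(st['eef_rot']).as_matrix()
print(T,st['contact_force'],st['opening'],st['q'])
for d in (-.04,-.019,0,.02): print(d,proj(s,T+Rm@[0,0,d]))
u=snap('scene','s8.png')
for d in (-.064,-.04,-.019,0,.02): print('sc',d,proj(u,T+Rm@[0,0,d]))
cv2.imwrite('pics/s8c.png',cv2.resize(cv2.imread('pics/s8.png')[150:250,190:290],(600,600),interpolation=cv2.INTER_CUBIC))
cv2.imwrite('pics/w8c.png',cv2.resize(cv2.imread('pics/w8.png')[230:350,210:350],(700,600),interpolation=cv2.INTER_CUBIC))
E
```

```text
[ 0.47739538 -0.01541446  0.00579298] [-0.1220345  -0.50813967  0.553476  ] 0.05886182164256227 [-0.01033616  0.86449093 -0.08877767  2.14444153  0.48749408  0.14594838
  1.16732067]
-0.04 [277.66796685 276.03358774]
-0.019 [277.59898362 257.46500611]
0 [277.54882534 243.96363419]
0.02 [277.50523145 232.22923433]
sc -0.064 [246.80982455 202.45914111]
sc -0.04 [247.18985611 209.1172731 ]
sc -0.019 [247.51466612 214.80792649]
sc 0 [247.80253797 219.85142544]
sc 0.02 [248.09958602 225.055691  ]
```

View pics/s8c.png

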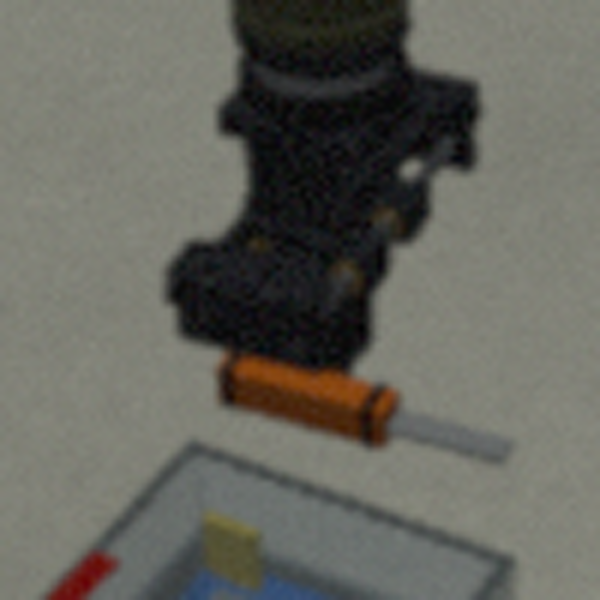

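View pics/w8c.png

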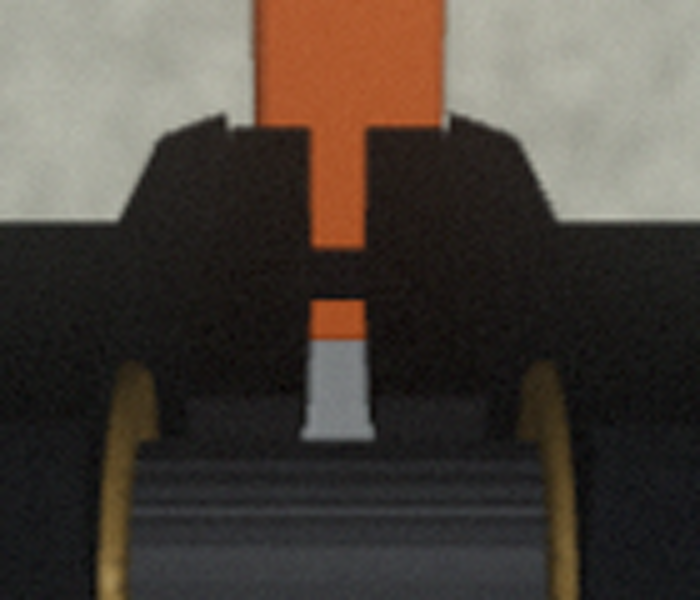

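The fingers closed on nothing, and the pictures show the fingertips just above the handle although the reported z is 6 mm. I'll open and probe downward in small steps, watching the force.

```bash
python3 -m creep '[0,0,-5,0,0,0,0,0,0,0,0,0,0,0,0,0,0,0,0,0,0,0,0,0,0,0,0,0,0,0]' 50; python3 -m creep '[0,0,4,0,0,0,0,0,4,0,0,0]';python3 -m creep '[0,0,4,0,0,0]';python3 -m creep '[0,0,4,0,0,0]';  python3 - <<'E'
from h import *
st=get_state();print(st['tool_pos'],st['contact_force'])
snap('wrist','w9.png');u=snap('scene','s9.png');print(proj(u,st['tool_pos']))
cv2.imwrite('pics/m9.png',np.hstack([cv2.resize(cv2.imread('pics/s9.png')[150:250,190:290],(400,400),interpolation=cv2.INTER_CUBIC),cv2.resize(cv2.imread('pics/w9.png')[200:340,200:340],(400,400))]))
E
```

```text
clock: 8.83
tool_pos: [0.4773, -0.0154, 0.0113]
eef_rot: [-0.074, 0.997, -0.0, 0.003]
contact_force: [0.1, 0.2, -0.3]
opening: 0.413
clock: 9.0
tool_pos: [0.4779, -0.0155, 0.0035]
eef_rot: [-0.073, 0.997, -0.0, 0.003]
contact_force: [0.9, -0.1, -0.0]
opening: 0.556
clock: 9.08
tool_pos: [0.4779, -0.0155, -0.001]
eef_rot: [-0.073, 0.997, -0.0, 0.003]
contact_force: [-0.3, 0.2, -0.8]
opening: 0.566
clock: 9.17
tool_pos: [0.4779, -0.0154, -0.0056]
eef_rot: [-0.074, 0.997, -0.0, 0.003]
contact_force: [0.2, -0.3, 0.1]
opening: 0.568
[ 0.4778905  -0.01541187 -0.00556718] [ 0.19653848 -0.31043691  0.08339315]
[248.0970813  222.86988566]
```

View pics/m9.png

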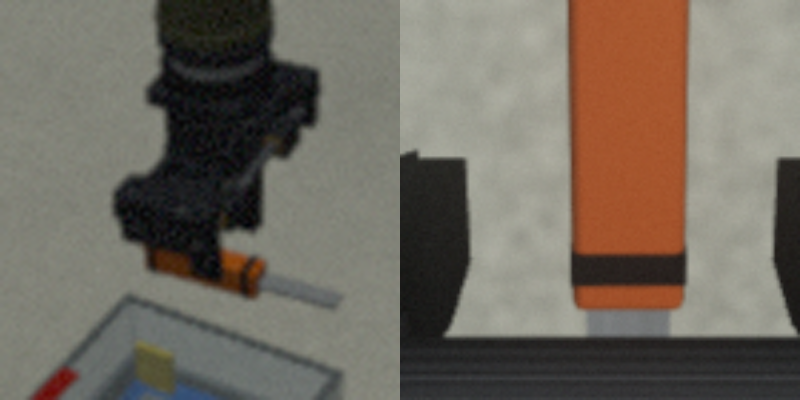

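The z reading goes below 0 with no contact, so the reported TCP reads too low. I'll keep going down carefully until the bench is touched, to find the offset.

```bash
for i in 1; do python3 -m creep '[0,0,4,0,0,0]'; python3 -m creep '[0,0,4,0,0,0]'; python3 -m creep '[0,0,3,0,0,0]'; done; python3 - <<'E'
from h import *
st=get_state();print(st['tool_pos'],st['contact_force'])
snap('wrist','w10.png');u=snap('scene','s10.png');print(proj(u,st['tool_pos']))
cv2.imwrite('pics/m10.png',np.hstack([cv2.resize(cv2.imread('pics/s10.png')[150:250,190:290],(400,400),interpolation=cv2.INTER_CUBIC),cv2.resize(cv2.imread('pics/w10.png')[200:340,200:340],(400,400))]))
E
```

```text
clock: 9.35
tool_pos: [0.4776, -0.0154, -0.0099]
eef_rot: [-0.074, 0.997, -0.0, 0.003]
contact_force: [-1.0, 1.0, 0.1]
opening: 0.568
clock: 9.43
tool_pos: [0.4776, -0.0154, -0.0142]
eef_rot: [-0.074, 0.997, -0.0, 0.003]
contact_force: [0.2, 0.2, -0.5]
opening: 0.57
clock: 9.52
tool_pos: [0.4777, -0.0154, -0.0177]
eef_rot: [-0.074, 0.997, -0.0, 0.003]
contact_force: [-0.1, 0.5, -0.5]
opening: 0.57
[ 0.4776534  -0.01535756 -0.01767056] [-0.11507625  0.49647578 -0.47971145]
[248.19944939 225.9490478 ]
```

View pics/m10.png

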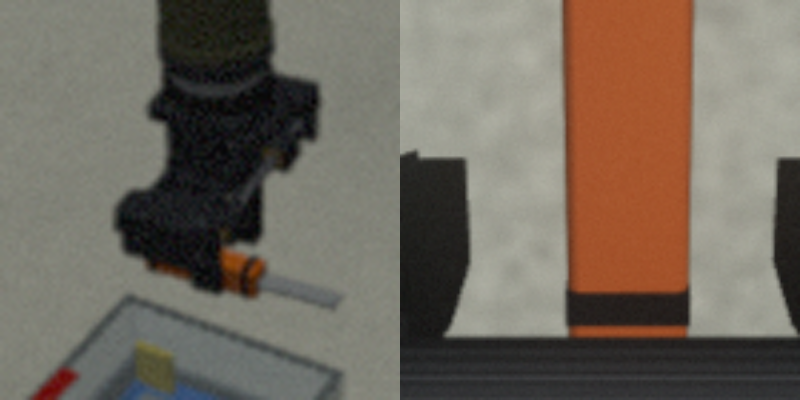

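```bash
python3 -m creep '[0,0,3,0,0,0]'; python3 -m creep '[0,0,3,0,0,0]';  python3 - <<'E'
from h import *
st=get_state();print(st['tool_pos'],st['contact_force'])
u=snap('scene','s11.png')
for z in (0,.01,.02): print(z,proj(u,[.478,-.045,z]))
cv2.imwrite('pics/s11c.png',cv2.resize(cv2.imread('pics/s11.png')[180:250,210:280],(560,560),interpolation=cv2.INTER_CUBIC))
E
```

```text
clock: 9.7
tool_pos: [0.4776, -0.0154, -0.0207]
eef_rot: [-0.074, 0.997, -0.0, 0.003]
contact_force: [-0.0, 0.8, 0.3]
opening: 0.569
clock: 9.78
tool_pos: [0.4777, -0.0154, -0.0238]
eef_rot: [-0.074, 0.997, -0.0, 0.003]
contact_force: [0.2, 0.5, 0.5]
opening: 0.567
[ 0.47766099 -0.01537111 -0.02384414] [0.15624159 0.52347581 0.52536047]
0 [242.26179416 227.2737426 ]
0.01 [242.09540584 224.6403792 ]
0.02 [241.92726952 221.97935073]
```

View pics/s11c.png

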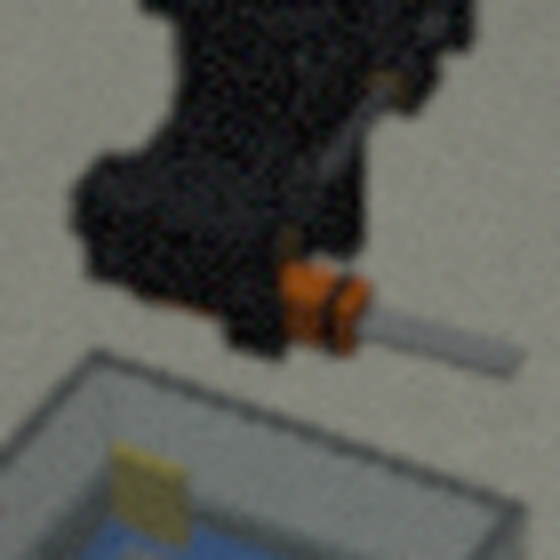

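```bash
python3 -m creep '[0,0,3,0,0,0]'; python3 -m creep '[0,0,3,0,0,0]'; python3 -m creep '[0,0,2,0,0,0]'
```

```text
clock: 9.92
tool_pos: [0.4777, -0.0154, -0.0273]
eef_rot: [-0.074, 0.997, -0.0, 0.003]
contact_force: [-0.0, 1.1, 0.6]
opening: 0.568
clock: 10.0
tool_pos: [0.4778, -0.0153, -0.0305]
eef_rot: [-0.074, 0.997, -0.0, 0.003]
contact_force: [0.1, 0.2, -0.5]
opening: 0.572
clock: 10.08
tool_pos: [0.4778, -0.0153, -0.0328]
eef_rot: [-0.074, 0.997, -0.0, 0.003]
contact_force: [0.1, -0.1, 0.1]
opening: 0.563
```

```bash
python3 -m creep '[0,0,0.5,0,0,0,0,0,0.5,0,0,0,0,0,0.5,0,0,0,0,0,0.5,0,0,0,0,0,0.5,0,0,0]' 5 45; python3 -m creep '[0,0,0.5,0,0,0,0,0,0.5,0,0,0]';python3 -m creep '[0,0,0,0,0,0,0,0,0,0,0,0]'
```

```text
clock: 10.5
tool_pos: [0.4776, -0.0152, -0.0359]
eef_rot: [-0.074, 0.997, -0.0, 0.003]
contact_force: [-1.5, 0.5, 10.5]
opening: 0.226
clock: 10.67
tool_pos: [0.4777, -0.0152, -0.0359]
eef_rot: [-0.073, 0.997, -0.0, 0.003]
contact_force: [-0.5, -0.7, 5.8]
opening: 0.223
clock: 10.83
tool_pos: [0.4778, -0.0152, -0.0356]
eef_rot: [-0.074, 0.997, -0.0, 0.003]
contact_force: [-0.1, -0.5, -1.0]
opening: 0.221
```

```bash
python3 -m creep '[0,0,-25,0,0,0,10,0,-35,0,0,2,30,-5,-35,0,0,2,30,-20,-15,0,0,1,20,-40,0,0,0,0]'; python3 rel.py .37 -.246 .07 3;python3 - <<'E'
from h import *
u=snap('scene','s12.png')
cv2.imwrite('pics/s12c.png',cv2.resize(u['color'][120:270,150:300,::-1],(600,600),interpolation=cv2.INTER_CUBIC))
E
```

```text
clock: 11.25
tool_pos: [0.3987, -0.0793, 0.0729]
eef_rot: [-0.036, 0.999, 0.004, 0.007]
contact_force: [1.4, -0.9, -0.7]
opening: 0.224
t 11.25 pos [ 0.3987 -0.0793  0.0729] shift [  40.7 -164.2    1.2] turn [0.4  0.84 1.14] F [ 1.4 -0.9 -0.7] op 19.7
```

View pics/s12c.png

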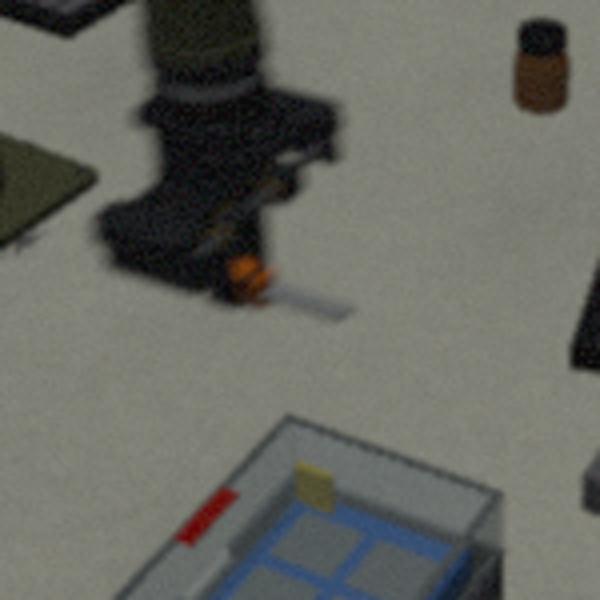

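The tool is held level, with the blade pointing forward. Next stop is in front of the case.

```bash
python3 -m creep '[8,-40,0,0.4,0.8,1.1,8,-40,0,0,0,0,8,-40,0,0,0,0,5,-35,0,0,0,0,5,0,0,0,0,0]'; python3 rel.py .37 -.246 .07 3;python3 - <<'E'
from h import *
s=snap('wrist','w13.png');t=snap('top','t13.png');u=snap('scene','s13.png')
for n,c in (('wrist',s),('top',t),('scene',u)):
  for k,z in (('slot',.039),('pry_tip',.12)):
    for d in find_in(k,n)[:1]: print(n,k,d,ray(c,d['xy'],z))
E
```

```text
clock: 11.72
tool_pos: [0.3647, -0.2484, 0.0732]
eef_rot: [-0.016, 1.0, -0.007, -0.005]
contact_force: [0.0, -0.1, -1.0]
opening: 0.226
t 11.7167 pos [ 0.3647 -0.2484  0.0732] shift [-5.4  2.2  3.1] turn [-0.74 -0.59 -1.12] F [ 0.  -0.1 -1. ] op 19.8
wrist slot {'xy': [259.0, 373.3], 'score': 0.71} [ 0.48234398 -0.25874227  0.039     ]
wrist pry_tip {'xy': [276.1, 231.3], 'score': 0.87} [ 0.34126808 -0.24915119  0.12      ]
top slot {'xy': [352.0, 216.0], 'score': 0.8} [ 0.5690223  -0.24270942  0.039     ]
scene slot {'xy': [227.2, 273.0], 'score': 0.64} [ 0.56672808 -0.23487493  0.039     ]
scene pry_tip {'xy': [165.0, 225.6], 'score': 0.5} [ 0.39487336 -0.24454306  0.12      ]
```

View pics/w13.png

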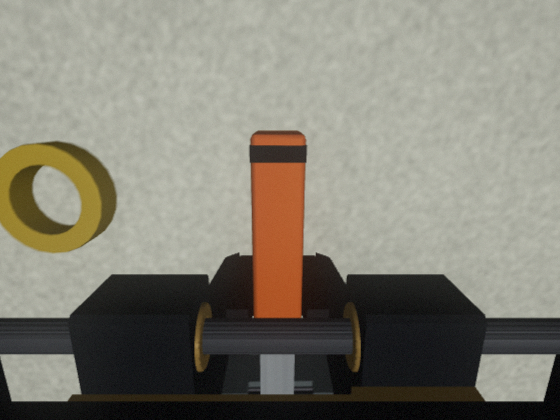

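View pics/s13.png

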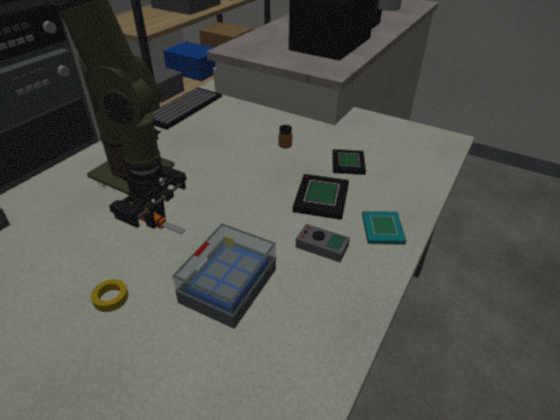

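```bash
python3 - <<'E'
from h import *
t=snap('top','t14.png');u=snap('scene','s14.png');st=get_state()
T=np.array(st['tool_pos']);Rm=R.from_quat(st['eef_rot']).as_matrix();tip=T+Rm@[-.085,0,0]+[0,0,.048]
print(T,tip)
print('tip top',proj(t,tip),'scene',proj(u,tip))
A=cv2.imread('pics/s14.png')[190:330,140:290];cv2.imwrite('pics/s14c.png',cv2.resize(A,(643,600),interpolation=cv2.INTER_CUBIC))
A=cv2.imread('pics/t14.png')[170:290,300:420];cv2.imwrite('pics/t14c.png',cv2.resize(A,(600,600),interpolation=cv2.INTER_CUBIC))
E
```

```text
[ 0.36698431 -0.23821967  0.07355643] [ 0.45187533 -0.23400295  0.12069996]
tip top [354.62865539 255.16892535] scene [186.00149823 231.02535001]
```

View pics/s14c.png

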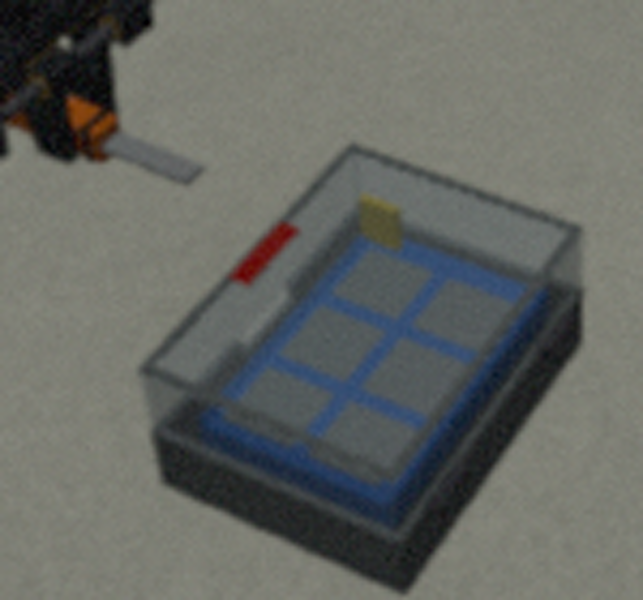

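View pics/t14c.png

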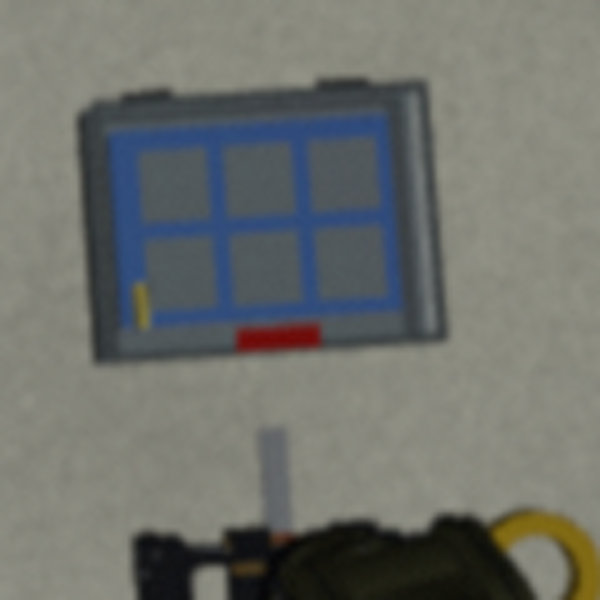

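```bash
cat > case.py <<'E'
from h import *
from scipy.optimize import least_squares
t=snapshot('top');u=snapshot('scene')
F,B=-.078,.078;L,Rr=.1,-.1
P=[(u,(352,147),(F,L,.094)),(u,(142,372),(F,Rr,.094)),(u,(581,229),(B,L,.094)),(u,(165,485),(F,Rr,0)),(u,(405,592),(B,Rr,0)),(u,(581,347),(B,L,0)),
(t,(430,82),(B,Rr,.094)),(t,(446,340),(F,Rr,.094)),(t,(96,362),(F,L,0)),(t,(80,112),(B,L,0))]
px=lambda c,p: (p[0]/4.287+140-.4,p[1]/4.286+190-.4) if c is u else (p[0]/5+300-.4,p[1]/5+170-.4)
def w(q,m): c,s=np.cos(q[2]),np.sin(q[2]); return np.array([q[0]+c*m[0]-s*m[1],q[1]+s*m[0]+c*m[1],m[2]])
def res(q): return np.concatenate([proj(c,w(q,m))-px(c,p) for c,p,m in P])
r=least_squares(res,[.575,-.24,.05],loss='soft_l1')
print(r.x,np.degrees(r.x[2]));print(res(r.x).reshape(-1,2).round(1).tolist())
for n,m in dict(slot=(F,0,.039),hinge=(B,0,.045),tab=(-.047,.076,.066),mid=(0,0,.047),far=(.06,-.085,.045)).items(): print(n,w(r.x,m).round(4))
E
python3 case.py; python3 rel.py .39 -.24 .05 3
```

```text
[ 0.57207134 -0.23902952  0.05498562] 3.1504441552925027
[[0.3, -0.6], [-0.9, -0.4], [1.2, 0.2], [-0.2, 0.2], [0.3, 1.7], [1.1, -0.7], [0.2, -0.4], [1.0, 0.7], [-0.1, 0.5], [-0.3, 1.1]]
slot [ 0.4942 -0.2433  0.039 ]
hinge [ 0.65   -0.2347  0.045 ]
tab [ 0.521  -0.1657  0.066 ]
mid [ 0.5721 -0.239   0.047 ]
far [ 0.6367 -0.3206  0.045 ]
t 12.3667 pos [ 0.3668 -0.2387  0.0735] shift [-23.4  -2.3  23.3] turn [-0.44 -0.58 -0.21] F [-0.7 -0.2 -1. ] op 19.7
```

```bash
python3 -m creep '[-9,-3,25,-0.4,-0.6,-0.2,-9,-3,25,0,0,0,-9,-3,25,0,0,0,0,0,0,0,0,0]'; python3 rel.py .394 -.249 -.009 3.15
```

```text
clock: 12.7
tool_pos: [0.3969, -0.2471, -0.0025]
eef_rot: [-0.027, 1.0, -0.001, 0.003]
contact_force: [-0.7, -0.2, -1.3]
opening: 0.221
t 12.7 pos [ 0.3969 -0.2471 -0.0025] shift [ 3.  -1.7  6.5] turn [-0.15  0.33 -0.1 ] F [-0.7 -0.2 -1.3] op 19.4
```

```bash
python3 -m creep '[2,-2,7,0,0.3,0,0,0,0,0,0,0]'; python3 rel.py .394 -.249 -.009 3.15; python3 - <<'E'
from h import *
t=snap('top','t15.png');u=snap('scene','s15.png');st=get_state()
T=np.array(st['tool_pos']);Rm=R.from_quat(st['eef_rot']).as_matrix();tip=T+Rm@[-.085,0,0]+[0,0,.048]
print(tip,proj(t,tip),proj(u,tip),'slot',proj(t,[.4942,-.2433,.039]),proj(u,[.4942,-.2433,.039]))
A=cv2.imread('pics/s15.png')[200:290,150:240];B=cv2.imread('pics/t15.png')[210:270,320:380];cv2.imwrite('pics/m15.png',np.hstack([cv2.resize(A,(400,400),interpolation=cv2.INTER_CUBIC),cv2.resize(B,(400,400),interpolation=cv2.INTER_CUBIC)]))
E
```

```text
clock: 12.87
tool_pos: [0.3942, -0.2489, -0.0099]
eef_rot: [-0.027, 1.0, -0.001, -0.001]
contact_force: [0.2, -0.6, -1.0]
opening: 0.221
t 12.8667 pos [ 0.3942 -0.2489 -0.0099] shift [ 0.2 -0.1 -0.9] turn [-0.14 -0.12 -0.04] F [ 0.2 -0.6 -1. ] op 19.5
[ 0.47938147 -0.24434381  0.03926773] [353.05209754 245.3203993 ] [196.17711487 261.74825543] slot [352.61184443 240.46001689] [201.18868512 263.82190259]
```

View pics/m15.png

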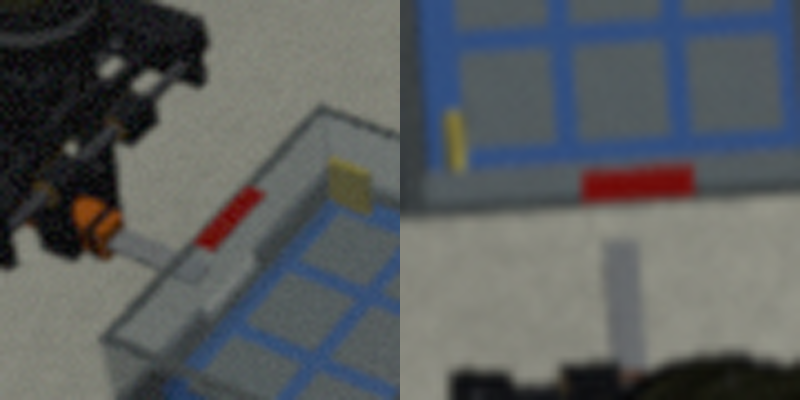

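```bash
python3 -m creep '[-9,0,0,0,0,0,-9,0,0,0,0,0]'; python3 -m creep '[-8,0,0,0,0,0,0,0,0,0,0,0]'; python3 rel.py .421 -.2474 -.009 3.15; python3 - <<'E'
from h import *
t=snap('top','t16.png');u=snap('scene','s16.png')
A=cv2.imread('pics/s16.png')[200:290,150:240];B=cv2.imread('pics/t16.png')[210:270,320:380];cv2.imwrite('pics/m16.png',np.hstack([cv2.resize(A,(400,400),interpolation=cv2.INTER_CUBIC),cv2.resize(B,(400,400),interpolation=cv2.INTER_CUBIC)]))
E
```

```text
clock: 13.13
tool_pos: [0.4096, -0.2485, -0.0066]
eef_rot: [-0.026, 1.0, -0.002, -0.002]
contact_force: [-0.3, 0.1, -0.8]
opening: 0.224
clock: 13.3
tool_pos: [0.4196, -0.2485, -0.004]
eef_rot: [-0.026, 1.0, -0.002, 0.001]
contact_force: [0.3, -0.2, -1.9]
opening: 0.224
t 13.3 pos [ 0.4196 -0.2485 -0.004 ] shift [-1.4  1.   5. ] turn [-0.27  0.06 -0.22] F [ 0.3 -0.2 -1.9] op 19.7
```

View pics/m16.png

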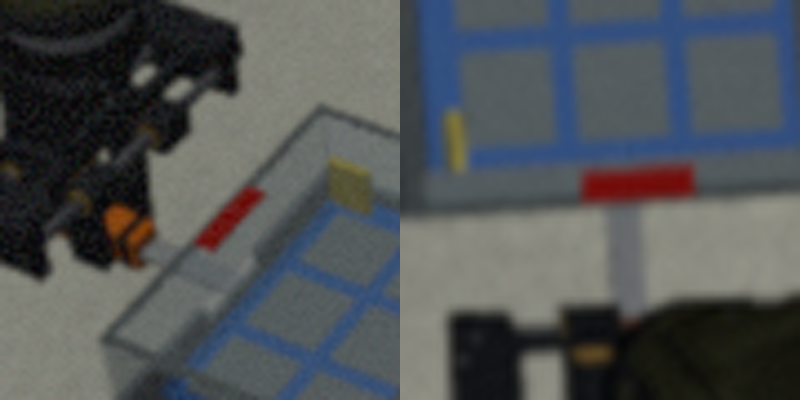

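```bash
python3 -m creep '[-2,1,0,0,0,0,-1,0,0,0,0,0]' 5 60; python3 -m creep '[0,0,-11,0,0,0,-2,0,-12,0,0,0,-2,0,-11,0,0,0]'; python3 rel.py .421 -.2474 -.009 3.15; python3 - <<'E'
from h import *
t=snap('top','t17.png');u=snap('scene','s17.png')
st=get_state();T=np.array(st['tool_pos']);Rm=R.from_quat(st['eef_rot']).as_matrix();tip=T+Rm@[-.085,0,0]+[0,0,.048];print(tip,proj(u,tip))
cv2.imwrite('pics/m17.png',cv2.resize(u['color'][180:320,130:290,::-1],(686,600),interpolation=cv2.INTER_CUBIC))
E
```

```text
clock: 13.57
tool_pos: [0.4183, -0.248, -0.0034]
eef_rot: [-0.025, 1.0, -0.003, -0.002]
contact_force: [-0.5, 0.5, -3.3]
opening: 0.222
clock: 13.82
tool_pos: [0.4198, -0.247, 0.0297]
eef_rot: [-0.025, 1.0, -0.002, -0.005]
contact_force: [1.4, 0.1, -2.5]
opening: 0.219
t 13.8167 pos [ 0.4198 -0.247   0.0297] shift [-1.6 -0.3 38.7] turn [-0.23 -0.55 -0.32] F [ 1.4  0.1 -2.5] op 19.3
[ 0.5055264  -0.24316789  0.0779031 ] [203.20257068 254.3032336 ]
```

View pics/m17.png

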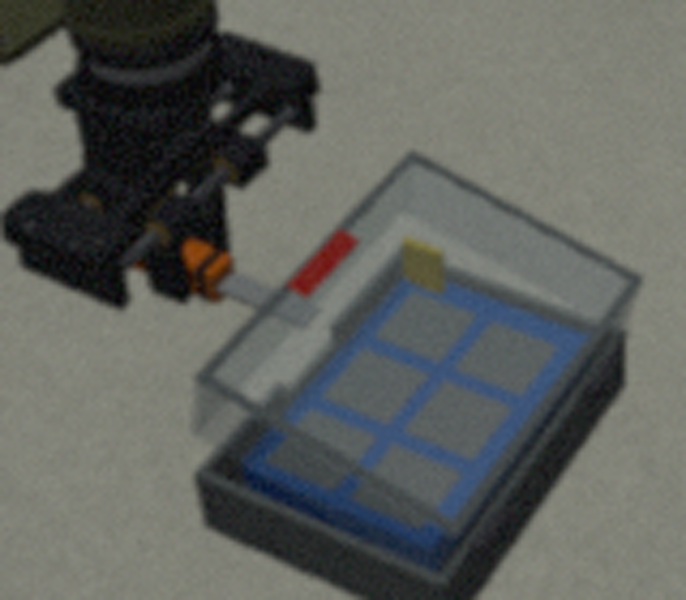

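```bash
python3 -m creep '[-9,0,-4,0,0,0,-6,0,-13,0,0,0,-7,0,-13,0,0,0]'; python3 rel.py .421 -.2474 -.009 3.15; cat > tip.py <<'E'
from h import *
st=get_state();T=np.array(st['tool_pos']);Rm=R.from_quat(st['eef_rot']).as_matrix();tip=T+Rm@[-.085,0,0]+[0,0,.048]
dz=tip[2]+.0015-.045; th=np.arcsin(min(1,dz/.152)); e=np.array([.65,-.2347])-np.array([np.cos(.055),np.sin(.055)])*.152*np.cos(th)
print('tip',tip.round(4),'theta if on edge',th.round(3),'tip beyond inner edge mm',((tip[:2]-e)@[np.cos(.055),np.sin(.055)]*1e3).round(1),'rel hinge',((tip[:2]-[.65,-.2347])@[np.cos(.055),np.sin(.055)]*1e3).round(1))
E
python3 tip.py
```

```text
clock: 14.17
tool_pos: [0.4357, -0.2459, 0.0576]
eef_rot: [-0.024, 1.0, -0.002, -0.01]
contact_force: [-1.2, -0.6, -1.7]
opening: 0.226
t 14.1667 pos [ 0.4357 -0.2459  0.0576] shift [13.4 -0.6 66.9] turn [-0.16 -1.19 -0.43] F [-1.2 -0.6 -1.7] op 19.9
tip [ 0.5206 -0.2419  0.1039] theta if on edge 0.408 tip beyond inner edge mm 9.9 rel hinge -129.6
```

```bash
python3 -m creep '[-8,0,-13,0,-1,0,-8,0,-13,0,0,0,-8,0,-10,0,0,0,-9,0,-10,0,0,0]'; python3 tip.py; python3 rel.py .421 -.2474 -.009 3.15
```

```text
clock: 14.5
tool_pos: [0.4664, -0.2437, 0.1031]
eef_rot: [-0.023, 1.0, -0.001, -0.004]
contact_force: [1.9, 1.0, -5.8]
opening: 0.221
tip [ 0.5513 -0.2397  0.1504] theta if on edge 0.78 tip beyond inner edge mm 9.2 rel hinge -98.8
t 14.5 pos [ 0.4664 -0.2437  0.1031] shift [ 44.7  -1.4 112.4] turn [-0.06 -0.43 -0.46] F [ 1.9  1.  -5.8] op 19.4
```

```bash
python3 -m creep '[-10,-1,-10,0,0,0,-10,0,-9,0,0,0,-10,0,-8,0,0,0]'; python3 tip.py; python3 rel.py .421 -.2474 -.009 3.15;  python3 - <<'E'
from h import *
t=snap('top','t18.png');u=snap('scene','s18.png')
st=get_state();T=np.array(st['tool_pos']);Rm=R.from_quat(st['eef_rot']).as_matrix();tip=T+Rm@[-.085,0,0]+[0,0,.048];print(tip,proj(u,tip))
cv2.imwrite('pics/m18.png',cv2.resize(u['color'][160:320,120:300,::-1],(675,600),interpolation=cv2.INTER_CUBIC))
E
```

```text
clock: 14.75
tool_pos: [0.4973, -0.2417, 0.1293]
eef_rot: [-0.024, 1.0, 0.001, -0.003]
contact_force: [4.4, -0.9, -10.9]
opening: 0.222
tip [ 0.5822 -0.2376  0.1767] theta if on edge 1.068 tip beyond inner edge mm 5.3 rel hinge -67.9
t 14.75 pos [ 0.4973 -0.2417  0.1293] shift [ 75.6  -2.2 138.7] turn [ 0.1  -0.37 -0.37] F [  4.4  -0.9 -10.9] op 19.5
[ 0.58471858 -0.23746259  0.17780684] [228.78194244 233.67922366]
```

View pics/m18.png

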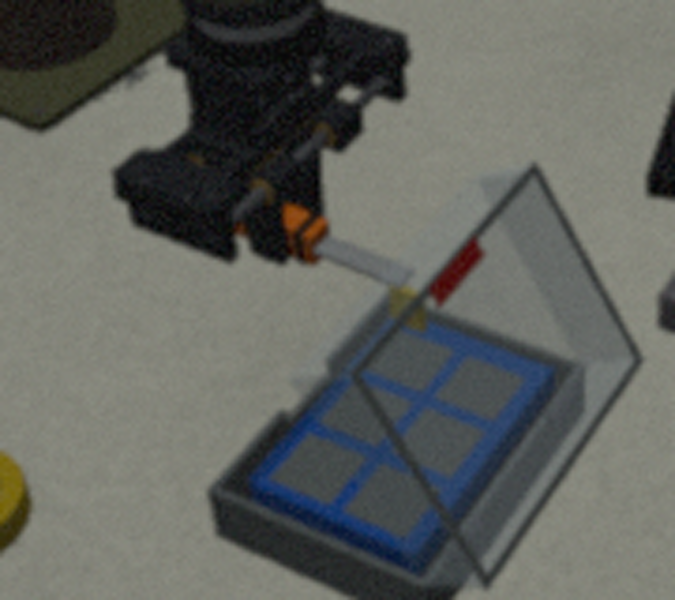

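```bash
python3 -m creep '[-6,0,4,0,0,0,-15,0,0,0,0,0,-15,0,0,0,0,0]'; python3 tip.py; python3 -m creep '[-15,0,0,0,0,0,-15,0,0,0,0,0]'; python3 tip.py; python3 rel.py .421 -.2474 -.009 3.15
```

```text
clock: 15.1
tool_pos: [0.5326, -0.2412, 0.1242]
eef_rot: [-0.024, 1.0, -0.0, -0.004]
contact_force: [0.3, 0.9, -0.9]
opening: 0.225
tip [ 0.6175 -0.2372  0.1716] theta if on edge 1.003 tip beyond inner edge mm 49.1 rel hinge -32.6
clock: 15.27
tool_pos: [0.5615, -0.2403, 0.1225]
eef_rot: [-0.023, 1.0, -0.001, -0.006]
contact_force: [-1.7, -0.4, 0.8]
opening: 0.225
tip [ 0.6465 -0.2364  0.1695] theta if on edge 0.978 tip beyond inner edge mm 81.3 rel hinge -3.6
t 15.2667 pos [ 0.5615 -0.2403  0.1225] shift [139.3  -0.3 133. ] turn [-0.09 -0.64 -0.48] F [-1.7 -0.4  0.8] op 19.8
```

```bash
python3 -m creep '[-15,0,0,0,0,0,-15,0,0,0,0,0]'; python3 tip.py; python3 -m creep '[-12,0,-1,0,-0.5,0,-12,0,0,0,0,0]'; python3 tip.py; python3 rel.py .421 -.2474 -.009 3.15;  python3 - <<'E'
from h import *
t=snap('top','t19.png');u=snap('scene','s19.png')
cv2.imwrite('pics/m19.png',cv2.resize(u['color'][130:320,120:320,::-1],(632,600),interpolation=cv2.INTER_CUBIC))
E
```

```text
clock: 15.43
tool_pos: [0.5898, -0.2391, 0.1201]
eef_rot: [-0.023, 1.0, -0.001, -0.009]
contact_force: [-1.7, 0.9, -1.8]
opening: 0.222
tip [ 0.6747 -0.2351  0.1666] theta if on edge 0.944 tip beyond inner edge mm 113.7 rel hinge 24.6
clock: 15.6
tool_pos: [0.6116, -0.2379, 0.1179]
eef_rot: [-0.024, 1.0, -0.001, -0.008]
contact_force: [-2.7, -0.2, -1.6]
opening: 0.224
tip [ 0.6965 -0.2339  0.1645] theta if on edge 0.921 tip beyond inner edge mm 138.5 rel hinge 46.5
t 15.6 pos [ 0.6116 -0.2379  0.1179] shift [188.8  -0.2 129.9] turn [-0.13 -0.91 -0.45] F [-2.7 -0.2 -1.6] op 19.7
```

View pics/m19.png

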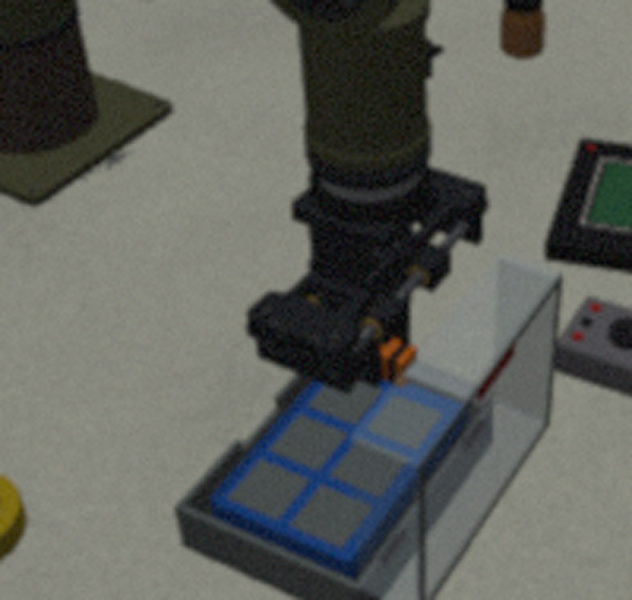

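```bash
python3 -m creep '[-8,0,-3,0,-0.9,0,-7,0,-1,0,0,0]'; python3 tip.py; python3 -m creep '[10,0,0,0,0,0,25,0,0,0,0,0,41,0,0,0,0,0,41,0,0,0,0,0,41,0,0,0,0,0]';  python3 -m creep '[30,0,0,0,0,0,0,0,0,0,0,0]';python3 - <<'E'
from h import *
t=snap('top','t20.png');u=snap('scene','s20.png')
cv2.imwrite('pics/m20.png',np.hstack([cv2.resize(u['color'][130:330,120:320,::-1],(400,400),interpolation=cv2.INTER_CUBIC),cv2.resize(t['color'][160:290,280:410,::-1],(400,400),interpolation=cv2.INTER_CUBIC)]))
E
python3 rel.py .421 -.2474 -.009 3.15
```

```text
clock: 15.87
tool_pos: [0.6259, -0.2369, 0.1205]
eef_rot: [-0.024, 1.0, -0.001, -0.001]
contact_force: [-1.5, -0.4, -0.3]
opening: 0.225
tip [ 0.7108 -0.2328  0.1683] theta if on edge 0.964 tip beyond inner edge mm 147.5 rel hinge 60.8
clock: 16.28
tool_pos: [0.4786, -0.2409, 0.121]
eef_rot: [-0.026, 1.0, -0.0, 0.012]
contact_force: [-0.3, -0.2, -0.3]
opening: 0.22
clock: 16.45
tool_pos: [0.4371, -0.2441, 0.1206]
eef_rot: [-0.024, 1.0, -0.001, 0.007]
contact_force: [0.0, -0.1, -1.1]
opening: 0.223
t 16.55 pos [ 0.4447 -0.2437  0.1214] shift [ 26.8  -2.2 129.8] turn [-0.14  1.31 -0.28] F [ 1.7  0.6 -0.5] op 19.8
```

View pics/m20.png

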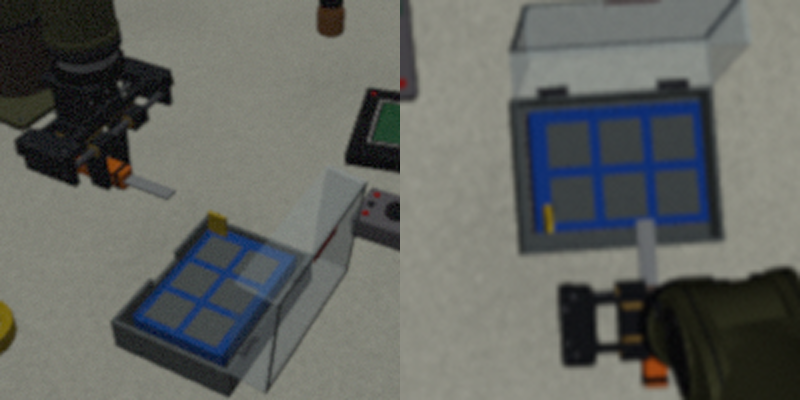

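```bash
python3 -m creep '[3,41,0,0,1.2,0,3,41,0,0,0,0,0,41,0,0,0,0,0,41,0,0,0,0,0,41,10,0,0,0]';  python3 -m creep '[0,10,40,0,0,0,0,0,40,0,0,0,0,0,20,0,0,0,0,0,0,0,0,0]'; python3 rel.py .44 -.03 -.034 3.15
```

```text
clock: 16.97
tool_pos: [0.4468, -0.0446, 0.1129]
eef_rot: [-0.013, 1.0, -0.003, 0.014]
contact_force: [1.5, -0.4, -1.5]
opening: 0.221
clock: 17.3
tool_pos: [0.4664, -0.0143, 0.0116]
eef_rot: [-0.027, 0.999, 0.003, 0.024]
contact_force: [-0.2, 0.7, -0.5]
opening: 0.223
t 17.3 pos [ 0.4664 -0.0143  0.0116] shift [ 29.3 -14.4  44.2] turn [0.21 2.73 0.  ] F [-0.2  0.7 -0.5] op 19.6
```

```bash
python3 -m creep '[0,0,10,0,2.7,0,0,0,15,0,0,0,0,0,0,0,0,0]'; python3 rel.py .465 -.015 -.034 3.15
```

```text
clock: 17.55
tool_pos: [0.4744, -0.0049, -0.017]
eef_rot: [-0.033, 0.999, 0.006, 0.003]
contact_force: [-1.4, -0.1, -0.4]
opening: 0.222
t 17.55 pos [ 0.4744 -0.0049 -0.017 ] shift [10.1 -9.7 16.8] turn [0.72 0.33 0.61] F [-1.4 -0.1 -0.4] op 19.6
```

```bash
python3 -m creep '[0,0,8,0.7,0.3,0,0,0,5,0,0,0,0,0,0,0,0,0]'; python3 rel.py .465 -.015 -.035 3.15;  python3 -m creep '[0,0,3,0,0,0]'; python3 -m creep '[0,0,2,0,0,0]'; python3 rel.py .465 -.015 -.035 3.15
```

```text
clock: 17.8
tool_pos: [0.4814, -0.0018, -0.0306]
eef_rot: [-0.034, 0.999, 0.001, 0.005]
contact_force: [-0.4, -0.5, -0.2]
opening: 0.219
t 17.8 pos [ 0.4814 -0.0018 -0.0306] shift [ 17.3 -12.1   4.2] turn [0.13 0.57 0.76] F [-0.4 -0.5 -0.2] op 19.3
clock: 17.88
tool_pos: [0.4828, -0.0015, -0.0332]
eef_rot: [-0.034, 0.999, 0.001, 0.006]
contact_force: [0.1, -0.0, -0.7]
opening: 0.221
clock: 17.97
tool_pos: [0.4836, -0.0014, -0.035]
eef_rot: [-0.035, 0.999, 0.001, 0.007]
contact_force: [0.2, 0.6, -0.3]
opening: 0.22
t 17.9667 pos [ 0.4836 -0.0014 -0.035 ] shift [ 19.5 -12.3  -0.2] turn [0.09 0.78 0.83] F [ 0.2  0.6 -0.3] op 19.4
```

```bash
python3 -m creep '[0,0,0,0,0,0,0,0,0,0,0,0,0,0,0,0,0,0,0,0,0,0,0,0]' 50; python3 -m creep '[0,0,-20,0,0,0,0,0,-40,0,0,0,0,0,-40,0,0,0,0,0,-40,0,0,0,0,0,-20,0,0,0]';python3 - <<'E'
from h import *
t=snap('top','t21.png');u=snap('scene','s21.png')
cv2.imwrite('pics/m21.png',np.hstack([cv2.resize(u['color'][130:330,120:320,::-1],(400,400),interpolation=cv2.INTER_CUBIC),cv2.resize(t['color'][140:290,240:390,::-1],(400,400),interpolation=cv2.INTER_CUBIC)]))
E
python3 rel.py .5202 -.1657 .05 3.15
```

```text
clock: 18.3
tool_pos: [0.4844, -0.0019, -0.0338]
eef_rot: [-0.035, 0.999, 0.0, 0.008]
contact_force: [-0.4, -0.0, 0.2]
opening: 0.5
clock: 18.72
tool_pos: [0.4775, -0.0023, 0.1288]
eef_rot: [-0.037, 0.999, -0.002, 0.001]
contact_force: [0.6, 0.2, -0.2]
opening: 0.568
t 18.8167 pos [ 0.4789 -0.0025  0.1284] shift [ -28.8 -165.5   79.2] turn [-0.2   0.36  1.03] F [ 0.2  1.2 -0.1] op 50.0
```

View pics/m21.png

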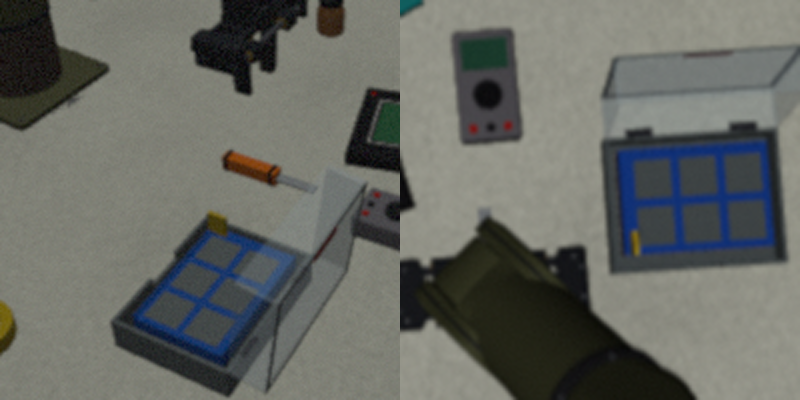

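```bash
python3 -m creep '[-9,-40,0,0,0.3,1,-9,-40,0,0,0,0,-9,-40,0,0,0,0,-3,-35,0,0,0,0,0,0,0,0,0,0]' 30; python3 - <<'E'
from h import *
s={n:snap(n,n+'22.png') for n in ('top','scene','wrist')}
for n in s:
    a=s[n]['color'].astype(int)
    m=((a[...,0]-a[...,2])>60)&((a[...,1]-a[...,2])>45)
    k,l,stt,c=cv2.connectedComponentsWithStats(m.astype(np.uint8))
    for i in range(1,k):
        if stt[i,4]>12: print(n,stt[i],c[i].round(1),ray(s[n],c[i],.066 if n!='top' else .08).round(4))
    print(n,find_in('tab',n)[:1], 'fit',proj(s[n],[.521,-.1657,.066]))
E
python3 rel.py .521 -.1657 .05 3.15
```

```text
clock: 19.23
tool_pos: [0.5195, -0.1586, 0.1264]
eef_rot: [-0.033, 0.999, -0.002, 0.0]
contact_force: [-0.4, -0.6, 0.4]
opening: 0.342
top [271 242   6  20  83] [273.5 251.4] [ 0.4636 -0.0013  0.08  ]
top [412 274   8   9  27] [416.  278.1] [ 0.3818 -0.4217  0.08  ]
top [{'xy': [348.0, 202.7], 'score': 0.56}] fit [328.19506303 231.67781872]
scene [235 208  20   8  56] [244.4 211. ] [ 0.4897 -0.0462  0.066 ]
scene [225 236   7   5  15] [228.1 237.7] [ 0.5142 -0.1556  0.066 ]
scene [ 91 280  36  27 421] [108.2 292.7] [ 0.3922 -0.435   0.066 ]
scene [{'xy': [222.9, 279.3], 'score': 0.96}] fit [227.94785099 240.97782223]
wrist [460  90  22   4  77] [470.5  91.7] [ 0.4248 -0.0283  0.066 ]
wrist [ 447  103   33   83 1718] [462.9 143.5] [ 0.4588 -0.0257  0.066 ]
wrist [445 194  20   5  83] [455.2 195.7] [ 0.4961 -0.023   0.066 ]
wrist [255 208   8  34 259] [258.3 224.1] [ 0.5281 -0.1646  0.066 ]
wrist [170 328   7  43 170] [172.3 349.4] [ 0.643  -0.2298  0.066 ]
wrist [381 333   4  35  94] [382.7 350.1] [ 0.6311 -0.0546  0.066 ]
wrist [{'xy': [168.3, 233.8], 'score': 0.83}] fit [257.34377981 214.80195763]
t 19.5333 pos [ 0.52   -0.1467  0.1284] shift [  0.8 -19.3  78.3] turn [0.16 0.16 1.46] F [-0.2  0.2  0.2] op 29.8
```

View pics/wrist22.png

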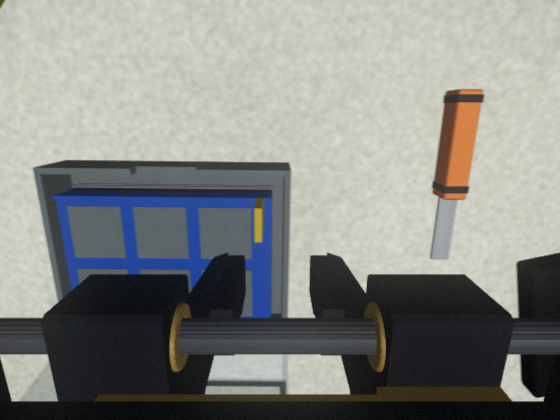

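```bash
python3 -m creep '[-1,-10,20,0.2,0.2,1.4,0,-9,20,0,0,0,0,0,0,0,0,0]'; python3 - <<'E'
from h import *
s=snap('wrist','w23.png');a=s['color'].astype(int)
m=((a[...,0]-a[...,2])>60)&((a[...,1]-a[...,2])>45);m[:,:200]=0;m[:,350:]=0;m[260:]=0
k,l,stt,c=cv2.connectedComponentsWithStats(m.astype(np.uint8))
for i in range(1,k):
    if stt[i,4]>60: print(stt[i],c[i].round(1),ray(s,c[i],.08).round(4))
E
python3 rel.py .522 -.165 .016 3.15
```

```text
clock: 19.78
tool_pos: [0.5238, -0.1604, 0.0888]
eef_rot: [-0.032, 0.999, -0.0, 0.001]
contact_force: [-0.9, 0.2, -1.2]
opening: 0.339
[266 219   9  40 357] [270.  238.5] [ 0.5241 -0.1648  0.08  ]
t 19.8333 pos [ 0.5248 -0.1588  0.0903] shift [ 3.5 -6.1 74.3] turn [0.04 0.25 0.64] F [-1.3  0.5  0.8] op 30.1
```

View pics/w23.png

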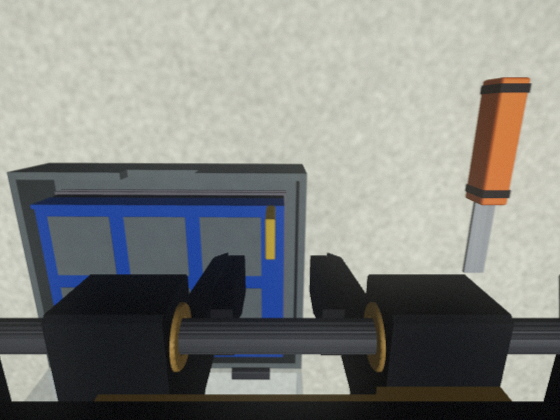

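```bash
python3 -m creep '[1,-6,10,0,0.2,0.6,1,0,20,0,0,0,0,0,20,0,0,0,0,0,0,0,0,0]'; python3 rel.py .5225 -.165 .016 3.15; python3 - <<'E'
from h import *
s=snap('wrist','w24.png');u=snap('scene','s24.png')
cv2.imwrite('pics/m24.png',np.hstack([cv2.resize(u['color'][180:300,160:280,::-1],(400,400),interpolation=cv2.INTER_CUBIC),cv2.resize(s['color'][180:330,200:350,::-1],(400,400),interpolation=cv2.INTER_CUBIC)]))
E
```

```text
clock: 20.17
tool_pos: [0.5267, -0.1611, 0.042]
eef_rot: [-0.03, 1.0, 0.001, 0.004]
contact_force: [-0.6, -0.3, -0.0]
opening: 0.339
t 20.1667 pos [ 0.5267 -0.1611  0.042 ] shift [ 4.6 -3.7 26. ] turn [0.08 0.44 0.29] F [-0.6 -0.3 -0. ] op 29.9
```

View pics/m24.png

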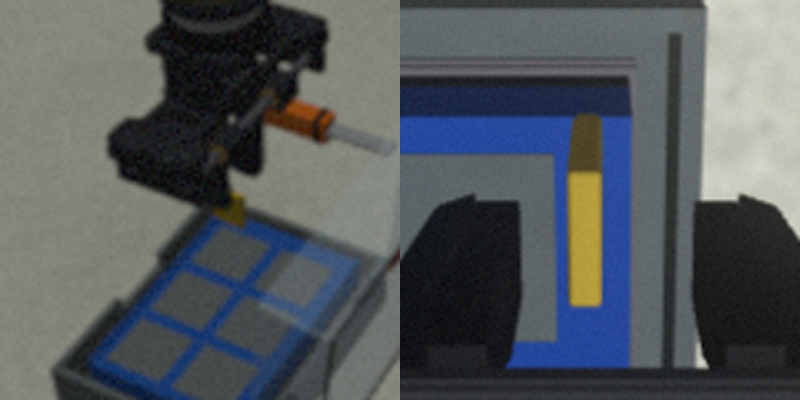

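```bash
python3 -m creep '[4,-4,0,0,0.4,0.3,1,0,12,0,0,0,0,0,12,0,0,0,0,0,0,0,0,0]'; python3 rel.py .5225 -.165 .016 3.15; python3 - <<'E'
from h import *
s=snap('wrist','w25.png');u=snap('scene','s25.png')
cv2.imwrite('pics/m25.png',np.hstack([cv2.resize(u['color'][180:300,160:280,::-1],(400,400),interpolation=cv2.INTER_CUBIC),cv2.resize(s['color'][180:330,200:350,::-1],(400,400),interpolation=cv2.INTER_CUBIC)]))
E
```

```text
clock: 20.6
tool_pos: [0.5269, -0.1659, 0.0245]
eef_rot: [-0.027, 1.0, -0.0, 0.006]
contact_force: [-0.4, 0.4, -0.1]
opening: 0.34
t 20.6 pos [ 0.5269 -0.1659  0.0245] shift [4.4 1.2 8.5] turn [-0.06  0.65 -0.05] F [-0.4  0.4 -0.1] op 29.9
```

View pics/m25.png

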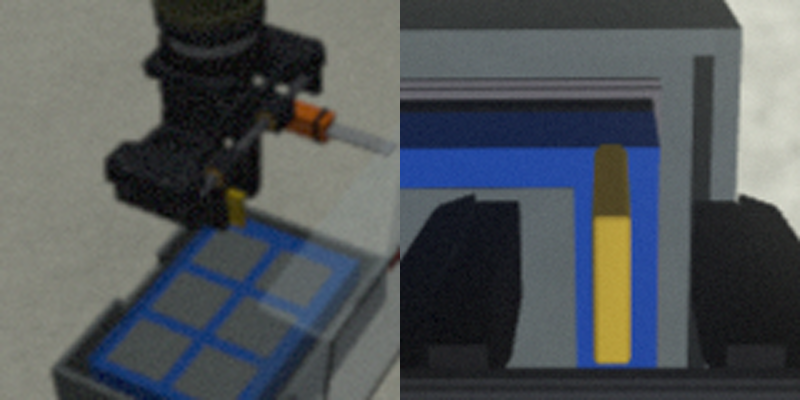

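```bash
python3 -m creep '[4,1,5,0,0.6,0,1,0,4,0,0,0,0,0,0,0,0,0]'; python3 rel.py .5225 -.165 .016 3.15; python3 -m creep '[0,0,0.5,0,0,0,0,0,0.5,0,0,0,0,0,0.5,0,0,0,0,0,0.5,0,0,0,0,0,0,0,0,0]' 0 60; python3 -m creep '[0,0,0,0,0,0]'; python3 rel.py .5225 -.165 .016 3.15
```

```text
clock: 20.95
tool_pos: [0.5232, -0.1652, 0.0173]
eef_rot: [-0.027, 1.0, -0.001, 0.002]
contact_force: [-0.9, -0.3, 0.8]
opening: 0.339
t 20.95 pos [ 0.5232 -0.1652  0.0173] shift [0.7 0.2 1.3] turn [-0.09  0.21 -0.07] F [-0.9 -0.3  0.8] op 29.9
clock: 21.37
tool_pos: [0.5235, -0.1651, 0.0154]
eef_rot: [-0.027, 1.0, -0.001, 0.002]
contact_force: [-0.6, 0.4, 0.1]
opening: 0.062
clock: 21.45
tool_pos: [0.5236, -0.1651, 0.0155]
eef_rot: [-0.027, 1.0, -0.001, 0.002]
contact_force: [-0.6, 0.8, -0.3]
opening: 0.062
t 21.45 pos [ 0.5236 -0.1651  0.0155] shift [ 1.1  0.1 -0.5] turn [-0.1   0.24 -0.03] F [-0.6  0.8 -0.3] op 5.5
```

```bash
python3 -m creep '[0,0,-3.4,-0.82,0.58,0,0,-0.2,-3.4,-0.82,0.58,0,-0.1,-0.2,-3.4,-0.82,0.58,0]'; python3 rel.py .5225 -.165 .016 3.15;python3 - <<'E'
from h import *
u=snap('scene','s26.png')
cv2.imwrite('pics/m26.png',cv2.resize(u['color'][190:320,160:300,::-1],(640,594),interpolation=cv2.INTER_CUBIC))
E
```

```text
clock: 21.7
tool_pos: [0.5234, -0.1641, 0.0249]
eef_rot: [-0.029, 0.999, 0.021, -0.015]
contact_force: [0.4, 0.7, -2.4]
opening: 0.059
t 21.7 pos [ 0.5234 -0.1641  0.0249] shift [ 0.7 -1.3  8.9] turn [ 2.5  -1.62  0.12] F [ 0.4  0.7 -2.4] op 5.2
```

View pics/m26.png

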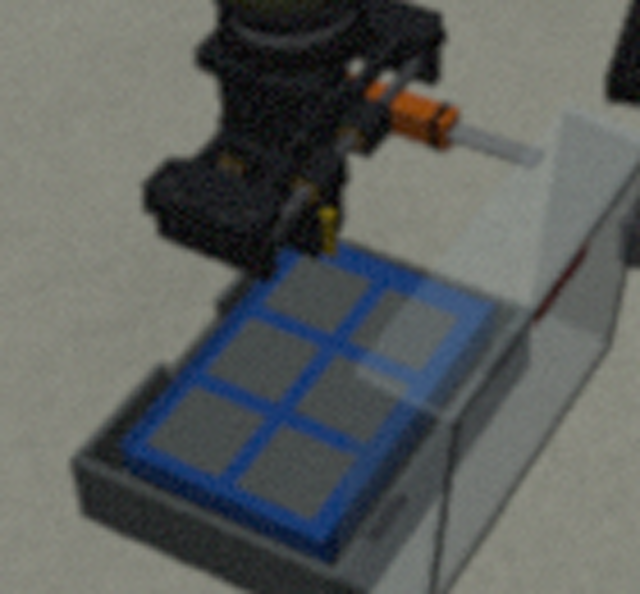

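```bash
python3 -m creep '[-0.1,-0.8,-3.4,-0.82,0.58,0,-0.1,-0.3,-3.4,-0.82,0.58,0,-0.1,-0.3,-3.4,-0.82,0.58,0,0,0,-1,0,0,0,0,0,0,0,0,0]'; python3 -m creep '[0,0,0,0,0,0,0,0,0,0,0,0]';python3 rel.py .5225 -.165 .016 3.15;python3 - <<'E'
from h import *
u=snap('scene','s27.png')
cv2.imwrite('pics/m27.png',cv2.resize(u['color'][190:320,160:300,::-1],(640,594),interpolation=cv2.INTER_CUBIC))
E
```

```text
clock: 22.17
tool_pos: [0.5252, -0.1658, 0.0364]
eef_rot: [-0.028, 0.998, 0.044, -0.03]
contact_force: [0.9, 0.8, 0.2]
opening: 0.061
clock: 22.33
tool_pos: [0.5255, -0.1657, 0.0364]
eef_rot: [-0.028, 0.998, 0.043, -0.029]
contact_force: [0.8, -1.5, -0.1]
opening: 0.061
t 22.3333 pos [ 0.5255 -0.1657  0.0364] shift [ 1.8 -0.9 20.5] turn [ 5.06 -3.2   0.1 ] F [ 0.8 -1.5 -0.1] op 5.4
```

View pics/m27.png

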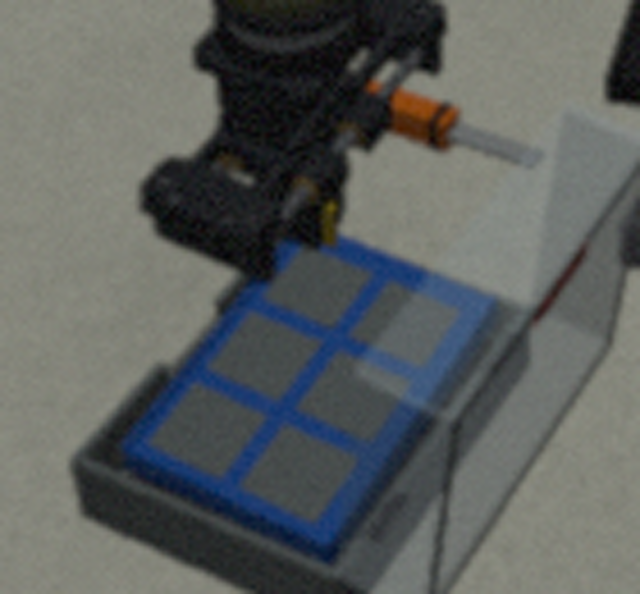

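```bash
python3 - <<'E'
from h import *
u=snap('scene','s28.png')
A=[cv2.imread('pics/%s.png'%n) for n in ('s25','s26','s28')]
cv2.imwrite('pics/m28.png',np.hstack([cv2.resize(a[225:290,205:275],(266,247*2),interpolation=cv2.INTER_CUBIC) for a in A]))
for n,m in dict(RL=(.06,.085),FL=(-.06,.085),FR=(-.06,-.085)).items():
    c,s=np.cos(.055),np.sin(.055)
    for z in (.047,.06,.07): print(n,z,proj(u,[.5721+c*m[0]-s*m[1],-.239+s*m[0]+c*m[1],z]).round(1))
E
```

```text
RL 0.047 [267.  258.3]
RL 0.06 [267.  254.6]
RL 0.07 [266.9 251.7]
FL 0.047 [226.1 242.6]
FL 0.06 [225.7 238.9]
FL 0.07 [225.4 236. ]
FR 0.047 [185.4 288.2]
FR 0.06 [184.7 284.5]
FR 0.07 [184.1 281.5]
```

View pics/m28.png

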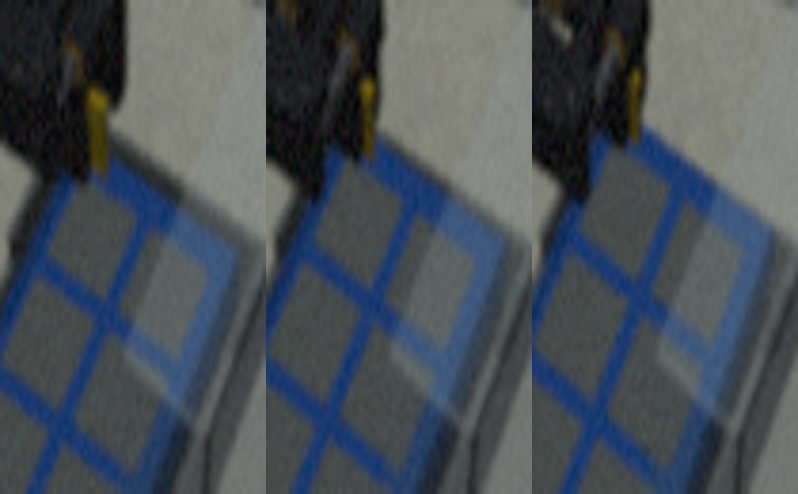

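```bash
python3 -m creep '[-0.1,-0.5,-3.4,-0.82,0.58,0,-0.1,-0.5,-3.4,-0.82,0.58,0,0,-0.4,-3,-0.6,0.4,0,0,0,0,0,0,0,0,0,0,0,0,0]';python3 rel.py .5225 -.165 .016 3.15;python3 - <<'E'
from h import *
u=snap('scene','s29.png')
A=[cv2.imread('pics/%s.png'%n) for n in ('s25','s29')]
cv2.imwrite('pics/m29.png',np.hstack([cv2.resize(a[220:320,175:275],(400,560),interpolation=cv2.INTER_CUBIC) for a in A]))
E
```

```text
clock: 22.85
tool_pos: [0.5256, -0.1669, 0.0456]
eef_rot: [-0.029, 0.997, 0.063, -0.045]
contact_force: [0.7, -0.1, 0.0]
opening: 0.063
t 22.85 pos [ 0.5256 -0.1669  0.0456] shift [ 0.5 -1.7 29.8] turn [ 7.37 -4.92  0.23] F [ 0.7 -0.1  0. ] op 5.5
```

View pics/m29.png

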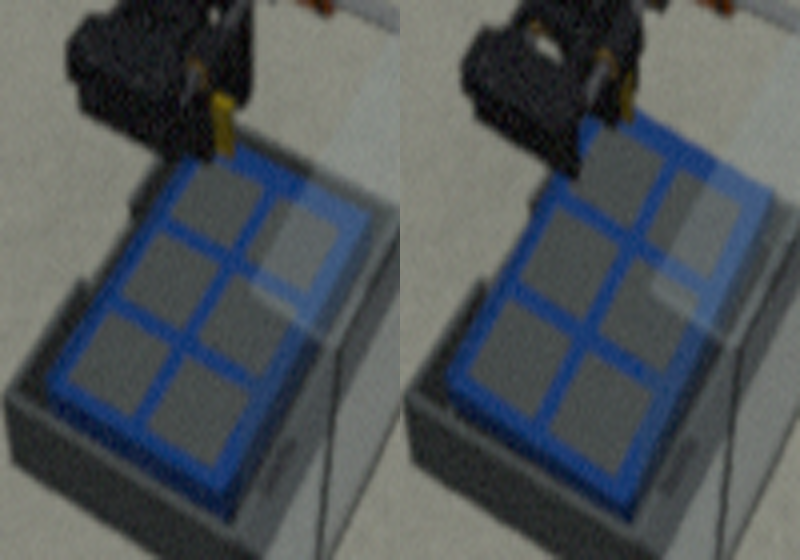

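The peel worked: the tab corner is up more than 20 mm, at crop (610,110), and the far corner has stayed put at crop (630,495). Next I'll lift the tray clear.

```bash
python3 - <<'E'
from h import *
print(R.from_quat(get_state()['eef_rot']).inv().apply([0,0,10]))
E
python3 -m creep '[0.9,1.3,-10,0,0,0,0.9,1.3,-10,0,0,0,0.7,1.1,-10,1.3,-0.8,0]';python3 rel.py .5225 -.165 .1 3.15
```

```text
[ 0.85416452  1.28147046 -9.8807002 ]
clock: 23.15
tool_pos: [0.5226, -0.1678, 0.0754]
eef_rot: [-0.028, 0.997, 0.052, -0.041]
contact_force: [0.7, 0.1, -1.6]
opening: 0.063
t 23.15 pos [ 0.5226 -0.1678  0.0754] shift [  1.8   5.4 -24.1] turn [ 6.09 -4.52  0.11] F [ 0.7  0.1 -1.6] op 5.6
```

```bash
python3 -m creep '[0.7,1.1,-15,1.2,-0.9,0,0.6,0.9,-15,1.2,-0.9,0,0.5,0.7,-15,1.2,-0.9,0,0.3,0.4,-20,1.2,-0.9,0,0,0,-20,1.2,-0.9,0]';python3 rel.py .5225 -.165 .18 3.15;python3 - <<'E'
from h import *
u=snap('scene','s30.png');t=snap('top','t30.png')
cv2.imwrite('pics/m30.png',np.hstack([cv2.resize(u['color'][130:330,120:320,::-1],(400,400),interpolation=cv2.INTER_CUBIC),cv2.resize(t['color'][140:290,240:390,::-1],(400,400),interpolation=cv2.INTER_CUBIC)]))
E
```

```text
clock: 23.57
tool_pos: [0.5199, -0.1683, 0.1657]
eef_rot: [-0.028, 1.0, -0.001, -0.002]
contact_force: [0.9, -0.4, -0.5]
opening: 0.062
t 23.5667 pos [ 0.5199 -0.1683  0.1657] shift [ -2.7   3.1 -14.4] turn [-0.16 -0.25  0.09] F [ 0.9 -0.4 -0.5] op 5.5
```

View pics/m30.png

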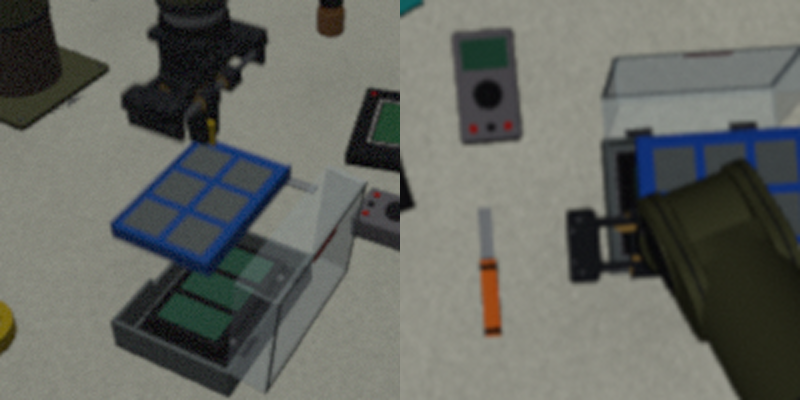

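```bash
python3 -m creep '[5,10,0,0,0,0,5,20,0,0,0,0,0,30,0,0,0,0,0,35,0,0,0,0,0,35,0,0,0,0]';python3 -m creep '[-5,38,0,0,0,0,-5,38,0,0,0,0,-5,38,0,0,0,0,-8,38,0,0,0,0,-8,38,0,0,0,0]'; python3 rel.py .564 .266 .0955 3.15
```

```text
clock: 24.08
tool_pos: [0.4992, -0.0432, 0.1648]
eef_rot: [-0.019, 1.0, -0.004, -0.004]
contact_force: [-0.7, 0.5, -1.7]
opening: 0.062
clock: 24.5
tool_pos: [0.5131, 0.1542, 0.1579]
eef_rot: [-0.017, 1.0, -0.007, -0.012]
contact_force: [-0.3, -0.5, -1.3]
opening: 0.062
t 24.5 pos [0.5131 0.1542 0.1579] shift [-56.1 110.8  59.7] turn [-0.71 -1.39 -1.19] F [-0.3 -0.5 -1.3] op 5.5
```

```bash
python3 -m creep '[-11,28,5,-0.7,-1.4,-1.2,-11,25,10,0,0,0,-10,18,10,0,0,0,-5,8,10,0,0,0,0,0,0,0,0,0]';python3 -m creep '[0,0,0,0,0,0]'; python3 rel.py .564 .266 .0955 3.15
```

```text
clock: 24.92
tool_pos: [0.5383, 0.2533, 0.1177]
eef_rot: [-0.036, 0.999, 0.004, -0.004]
contact_force: [-0.8, 0.2, -1.2]
opening: 0.059
clock: 25.0
tool_pos: [0.537, 0.2527, 0.1165]
eef_rot: [-0.036, 0.999, 0.003, -0.005]
contact_force: [-0.2, -0.1, -1.4]
opening: 0.06
t 25.0 pos [0.537  0.2527 0.1165] shift [-28.1  11.1  20.8] turn [ 0.42 -0.62  0.97] F [-0.2 -0.1 -1.4] op 5.3
```

```bash
python3 -m creep '[-10,4,8,0,-0.6,1,-10,4,7,0,0,0,-8,2,4,0,0,0,0,0,0,0,0,0,0,0,0,0,0,0]'; python3 rel.py .564 .266 .0955 3.15;python3 - <<'E'
from h import *
s={n:snap(n,n+'31.png') for n in('scene','top','wrist')}
u,t=s['scene'],s['top']
cv2.imwrite('pics/m31.png',np.hstack([cv2.resize(u['color'][100:260,220:420,::-1],(400,320),interpolation=cv2.INTER_CUBIC),cv2.resize(t['color'][120:280,140:340,::-1],(400,320),interpolation=cv2.INTER_CUBIC)]))
cv2.imwrite('pics/sc31.png',cv2.resize(u['color'][110:250,240:400,::-1],(686,600),interpolation=cv2.INTER_CUBIC))
E
```

```text
clock: 25.42
tool_pos: [0.5658, 0.2564, 0.0954]
eef_rot: [-0.022, 1.0, 0.0, -0.001]
contact_force: [-0.2, -0.4, -1.3]
opening: 0.065
t 25.4167 pos [0.5658 0.2564 0.0954] shift [ 1.4  9.6 -0.1] turn [ 0.02 -0.09 -0.67] F [-0.2 -0.4 -1.3] op 5.7
```

View pics/m31.png

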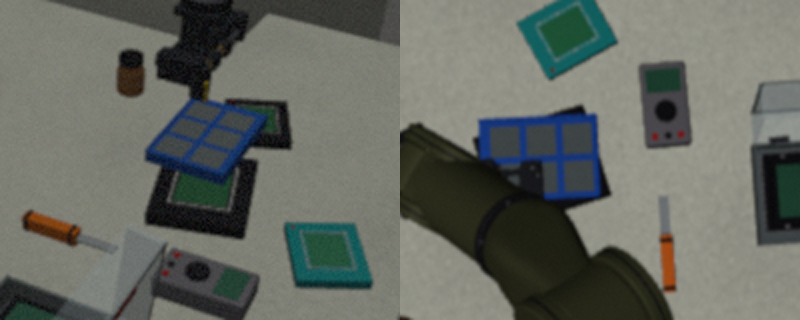

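View pics/sc31.png

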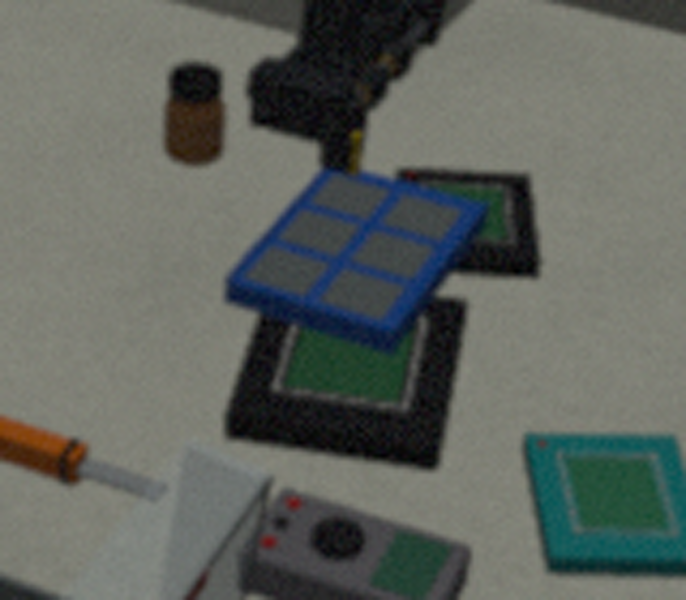

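View pics/scene31.png

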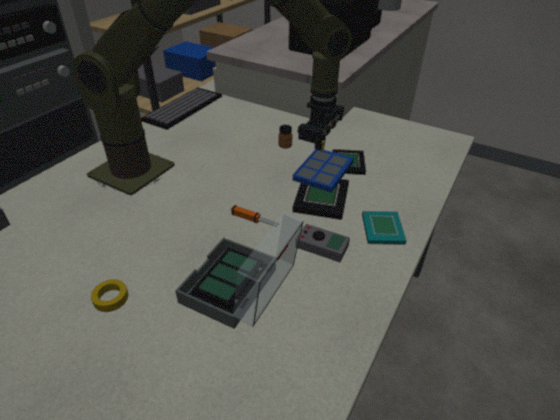

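```bash
python3 - <<'E'
from h import *
from scipy.optimize import least_squares
u=snap('scene','scene32.png');t=snap('top','top32.png');T=np.array(get_state()['tool_pos'])
a=.06;b=.085;z=.002
P=[(u,(328,170),(-a,b)),(u,(488,205),(a,b)),(u,(229,280),(-a,-b)),(u,(396,332),(a,-b)),(t,(480,119),(a,b)),(t,(597,115),(a,-b)),(t,(601,197),(-a,-b))]
px=lambda c,p:(p[0]/4.2875+240-.4,p[1]/4.2857+110-.4) if c is u else ((p[0]-400)/2+140-.25,p[1]/2+120-.25)
w=lambda q,m:R.from_rotvec(q[3:]).apply([m[0],m[1],z])+q[:3]
f=lambda q:np.concatenate([proj(c,w(q,m))-px(c,p) for c,p,m in P])
r=least_squares(f,[.614,.19,.12,0,0,.05],x_scale=[.01,.01,.01,.1,.1,.1])
print('mid',r.x[:3].round(4),'rotvec deg',np.degrees(r.x[3:]).round(1),'res',f(r.x).round(1),'TCP',T)
print('tilt',np.degrees(np.arccos(R.from_rotvec(r.x[3:]).as_matrix()[2,2])))
E
python3 rel.py .564 .266 .0955 3.15
```

```text
mid [0.6162 0.1807 0.1248] rotvec deg [-1.1 -1.4  2.6] res [ 0.6 -0.5  0.1  0.6 -0.9  0.5 -0.1 -0.4 -0.4  0.5  0.1 -0.7  0.1  0. ] TCP [0.56536505 0.2575996  0.09607137]
tilt 1.7792619442133204
t 25.6667 pos [0.5654 0.2576 0.0961] shift [1.  8.5 0.6] turn [ 0.07 -0.06 -0.55] F [-0.5 -0.3 -0.5] op 5.4
```

```bash
python3 -m creep '[1,5,0,0,0,-0.5,1,5,0,0,0,0,0,0,0,0,0,0,0,0,0,0,0,0,0,0,0,0,0,0]';python3 -m creep '[0,0,0,0,0,0,0,0,0,0,0,0]'; python3 rel.py .564 .266 .0955 3.15;python3 - <<'E'
from h import *
u=snap('scene','scene33.png');t=snap('top','top33.png');st=get_state();print(np.abs(st['qd']).max(),st['tool_pos'])
cv2.imwrite('pics/m33.png',np.hstack([cv2.resize(u['color'][110:320,170:400,::-1],(400,365),interpolation=cv2.INTER_CUBIC),cv2.resize(t['color'][110:290,140:390,::-1],(400,365),interpolation=cv2.INTER_CUBIC)]))
E
```

```text
clock: 26.08
tool_pos: [0.5619, 0.2697, 0.0972]
eef_rot: [-0.028, 1.0, 0.001, -0.0]
contact_force: [0.0, 0.3, -1.3]
opening: 0.066
clock: 26.25
tool_pos: [0.5617, 0.2699, 0.0973]
eef_rot: [-0.029, 1.0, 0.001, -0.0]
contact_force: [-0.7, 0.1, -1.0]
opening: 0.06
t 26.25 pos [0.5617 0.2699 0.0973] shift [-2.  -4.   1.7] turn [ 0.14 -0.01  0.13] F [-0.7  0.1 -1. ] op 5.3
0.00066089159587054 [0.56181251 0.26971772 0.09721236]
```

View pics/m33.png

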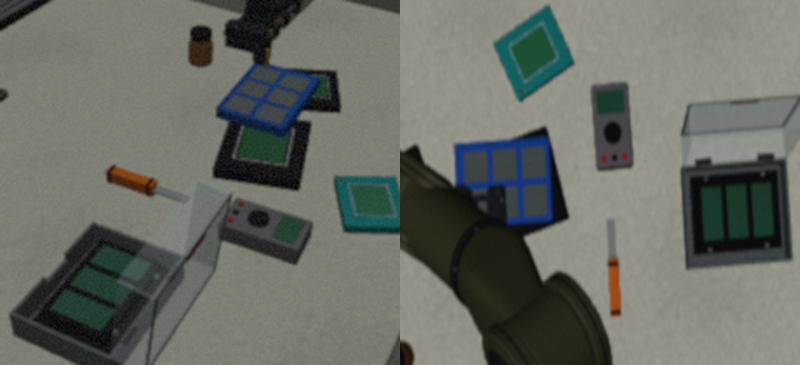

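The tray is still, level and centred over the large black scanner. The lid is open, the tool is lying on the bench, and nothing else has moved. Handing in.

```bash
python3 -c "
from plant import finish_job
print(finish_job())"
```

```text
the job is handed in; nothing more can be done
None
```

I handed the job in at about 26 s of the 72 s, with every step carried out. No verdict is reported, so the checks below are my own.

- **Prying:** I put the blade about 10–12 mm into the slot and followed the lid's front edge up. From inside the hollow I then pushed it along the case to about 1.65 rad (estimated from the blade position), and in the pictures it stood just past upright. I laid the tool back flat on the bench and released it.
- **Peeling:** I pinched the yellow tab at 60 N and tipped the tray about its far corner. The tab corner rose more than 20 mm while the far corner did not visibly move in the pictures. After that I lifted the tray clear and levelled it.
- **Last checks:** A fit to two cameras put the tray about 12 mm off the window's middle, about 10 cm above it, with 1.8° of tilt. I then shifted it about 12 mm towards the window. By the measured shift, its middle is within a few millimetres sideways (about 0.613, 0.193, against the window at 0.614, 0.193). I did not repeat the fit. The arm was still, the gripper held the tab at about 5.5 mm, the lid was open and the tool lay flat. The meter, jar and roll looked unmoved.
- **What disagreed:** The reported TCP height read about 36 mm too low; I found this by touching the bench at a reported −0.036 m. Because of it, the first two tries at the tool closed on air above the handle. I corrected for the offset from then on, and it agreed with the cameras to about 1 pixel.

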